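# Load, close and start the bench steriliser

## Robot

A 6-joint arm with a two-finger parallel gripper is mounted at the origin on the work surface. World frame = base frame: x ahead of the robot, y to its left, z up, the work surface at z = 0. Lengths are in m, angles in rad, forces in N, time in s.
With the tool pointing down it reaches from about 0.225 to 0.875 m from the base axis. Payload 3.4 kg.
Tool frame: the origin (TCP) lies on the centre line of the jaws, within the pads' length; the fingertips stand 17 mm ahead of it and the grasp point (between the pads) lies 2 mm behind it; z points along the fingers, y is the line along which they close (so a half turn about z gives the same grasp; the last joint's range is limited). The gripper opens to 85 mm and grips with 20 to 120 N. Pads are 22 mm wide; open, the fingers measure 114 mm over their backs; the gripper's body (76 mm by 85 mm) begins 54 mm behind the grasp point. The pads swing forward as they close: fully open they stand 13 mm farther back than shut.
Start: joints at [-1.435, 0.276, 1.505, -0, 1.361, -0.121], TCP at [0.146, -0.556, 0.248] pointing down, gripper open.
Joint ranges: [-2.89, 2.89], [-0.75, 2.08], [0.22, 2.7], [-1.18, 4.32], [0.11, 2.71], [-2.7, 2.7]. Speed limits (rad/s): [2.57, 2.57, 3.14, 3.14, 3.14, 3.14].

## Interface

Orientations are given as a unit quaternion [w, x, y, z].
In Python, from workcell import sense, camera, close_job gives the robot as it stands.
- The arm moves only by the tool play_rows, never from a script. Its argument "series" is a list of rows, each an object of numbers: "hand": the opening, from -1 (shut) to 1 (fully open); "x", "y", "z": the shift along the tool's x, y, z in units of 250 mm (1.0 is 250 mm); "ax", "ay", "az": the turn, a rotation vector about the tool's x, y, z in units of pi rad (1.0 is pi rad). In form: [{"hand": .., "x": .., "y": .., "z": .., "ax": .., "ay": .., "az": ..}, ...]. A call has 1 to 5 rows; each row is the pose to reach, as a shift and turn from the pose commanded when the call began, along the tool's axes at that moment, turning the shorter way round; what a row does not reach only later rows make up. A row lasts 1/10 s, in which the tool goes at most 50 mm and 8.59 degrees, less where a joint would pass 70% of its speed; a pose out of reach is approached as far as the arm can. A call with a number of a shift or a turn outside -1 to 1 is refused whole. A call with a gripper value outside its range is refused whole. The fingers move at their own pace and stop on an object; the grip force is fixed at half the most. Time passes only in rows, so rows that repeat a pose let the fingers close. It gives the time, the measured TCP pose, the force, the opening and the grip force at its end, in the units of the state.
- sense(): the state, without advancing time (a new reading comes with each control period).
- camera(name): name is "scene" or "side" or "wrist"; returns a dict with "frame" (400x640x3 uint8, red, green, blue), "z_map" (400x640 float32, m along the optical axis (not along the pixel's ray), 0 where there is no reading), "K" (3x3 intrinsics, pixels), "cam_to_world" (4x4, takes a point from camera to world coordinates); the wrist camera has in their place "hand_eye" (4x4, takes a point from camera to tool coordinates, whose origin is the TCP and whose axes are the flange's). Camera axes: x right, y up, looking along -z (the intrinsics and any distortion apply to the point x, -y, -z); pixel columns grow to the right and rows downward; lengths in m; the calibration is good to about 2 mm. A picture is of the moment at which its call begins: read the wrist's pose just before it.
- close_job(): hands the job in; it is judged then, once.
The state is a dict: "time": time; "q": joint angles; "joint_vel": joint speeds; "joint_efforts": joint torques, N m; "tcp_pos": TCP position; "orientation": TCP orientation; "contact_force": force on the tool from outside, world axes, zero at the start; "wrist_torque": the same for the moment, N m; "gripper_width": finger opening in m; "finger_force": force on a finger pad.
Only numpy, scipy, OpenCV 4.12 (cv2) and the standard library are available. Lean on these libraries where they do the work, as an engineer would, in place of code of your own. Each camera call takes 0.05 s, during which the arm holds its last target. There are 200 camera calls.

## Task

Load the bench steriliser: lift every steel canister off the pegs of the stand, and take every green-capped jar from the bench, and stand them all gently upright inside the white box while its lid is open. Then shut the lid fully, swing the red clamp fully down onto it, and press the keys on the console one at a time, each right down: first blue, then yellow, then green. Leave everything else on the bench where it is.

Things in the scene. Friction and masses are not known exactly. Their poses are not given: they have to be found in the camera images.
- can1: steel canister hung on a peg (None if absent; 2 or 3 present, alike): cylinder 40 mm wide, 38 high; above it a closed bail loop 36 mm wide along its y, 10 thick along x (opening 26 wide, from 38 to 72 mm up; top bar 72 to 80 mm), then a square blue grip tab 12 x 12 mm from 80 to 114 mm up. About 140 g. Origin: centre of underside, z up its axis. The peg runs along its x through the loop
- can2: steel canister hung on a peg (None if absent; 2 or 3 present, alike): cylinder 40 mm wide, 38 high; above it a closed bail loop 36 mm wide along its y, 10 thick along x (opening 26 wide, from 38 to 72 mm up; top bar 72 to 80 mm), then a square blue grip tab 12 x 12 mm from 80 to 114 mm up. About 140 g. Origin: centre of underside, z up its axis. The peg runs along its x through the loop
- can3: steel canister hung on a peg (None if absent; 2 or 3 present, alike): cylinder 40 mm wide, 38 high; above it a closed bail loop 36 mm wide along its y, 10 thick along x (opening 26 wide, from 38 to 72 mm up; top bar 72 to 80 mm), then a square blue grip tab 12 x 12 mm from 80 to 114 mm up. About 140 g. Origin: centre of underside, z up its axis. The peg runs along its x through the loop
- jar1: sample jar standing on the bench (None if absent; one or two are present, both alike): clear glass body 48 mm in diameter, 48 mm high, with a green cap 32 mm in diameter from 48 to 78 mm. 130 g give or take. Origin: centre of the underside, z up
- jar2: sample jar standing on the bench (None if absent; one or two are present, both alike): clear glass body 48 mm in diameter, 48 mm high, with a green cap 32 mm in diameter from 48 to 78 mm. 130 g give or take. Origin: centre of the underside, z up
- stand: fixed stand: bar along its y, axis 150 mm up, on posts at y = +-117 mm, nothing above it. Pegs 8 mm thick at y = -80, 0, 80 mm stick out to its -x (to the robot), axis 150 mm up as far as x = -66 mm, then turn up to a tip at x = -74, top 164 mm up. Raise a canister 13 to 22 mm, then draw it 50 mm or more along -x to free it. Origin: on the bench under the bar's middle
- steriliser: fixed open-topped white box, 160 mm (x) by 340 mm (y), 125 high, walls and floor 6 mm (inside 148 x 328 mm). Origin: centre of its underside, on the bench. Lid hinged on the far (+x) rim; clamp bracket on the near (-x) face at y = -130 mm. All items fit side by side in a row along y, 60 mm apart
- lid (a joint): lid angle: 0 shut, 1.3 to 1.55 (near upright) at the start, stop 1.7. Stiff hinge, stays where left; 2 to 4 N at the free edge moves it. Amber panel 160 x 340 x 8 mm; black grip block (16 mm in x, 70 in y, 18 high) on the middle of its outer face, centred 15 mm from the free edge. Can be pushed shut from behind (on its outer face) and pressed down
- lid_hinge (a point): middle of the lid's hinge axis, at the underside of the lid, 125.5 mm above the bench, 80 mm to +x of the steriliser's origin; its axes turn with the lid (when shut, the lid reaches from here 160 mm along -x, its outer face 8 mm above this point)
- clamp (a joint): angle of the red clamp arm: 0 fully down (level, lying over the shut lid), about 1.5 to 1.8 (upright) at the start, 1.9 the stop. Stiff pivot, stays where it is left; about 1.5 N at the tip moves it. The arm is 100 mm long, 18 mm wide (along y), 12 mm thick
- clamp_hinge (a point): pivot axis of the clamp, 96 mm to -x and 130 mm to -y of the steriliser's origin, 141 mm above the bench; its axes turn with the clamp (when down, the arm reaches from here 100 mm along +x, its outer face 10 mm above this point)
- console: fixed white key console, 120 mm (x) by 150 mm (y), 45 mm high, with a dark display. The three keys stand in a row along its y, 45 mm apart, near its -x side; which colour is where varies. Origin: centre of its underside
- key_blue (a joint): travel of the blue key: 0 released, 0.006 fully down (springs back; 4 N takes it fully down)
- key_yellow (a joint): travel of the yellow key: 0 released, 0.006 fully down (springs back; 4 N takes it fully down)
- key_green (a joint): travel of the green key: 0 released, 0.006 fully down (springs back; 4 N takes it fully down)
- key_blue_top (a point): centre of the top of the round blue key (22 mm in diameter, standing 10 mm proud of its 38 mm grey collar), pressed straight down
- key_yellow_top (a point): centre of the top of the round yellow key (22 mm in diameter, standing 10 mm proud of its 38 mm grey collar), pressed straight down
- key_green_top (a point): centre of the top of the round green key (22 mm in diameter, standing 10 mm proud of its 38 mm grey collar), pressed straight down
- beaker: empty glass beaker, 64 mm in diameter, 75 mm high; leave alone. Origin: underside
- cup: white plastic cup, 66 mm in diameter, 60 mm high; leave alone. Origin: underside
- eraser: small orange rubber block 55 x 28 x 14 mm; leave alone. Origin: underside
- reagent: amber reagent jar, 60 mm in diameter, 110 mm high; not one to load, leave alone. Origin: underside
- brush: small brush 170 mm long lying on the bench; leave alone
Mind the look-alikes: they are no part of the job. What is shaped like the jar2 but pink or purple is not meant.

How it is judged:
By the outcome, as a careful person would: the job done as asked, in the order asked, and still so for the second after the job is handed in, with the robot touching nothing.
Of can1, can2, can3 only 2 to 3 are there at a start; the rules pass over those that are not, and their reading is None.
Of jar1, jar2 only 1 to 2 are there at a start; the rules pass over those that are not, and their reading is None.
At some moment in a run one of jar1, jar2 may be knocked a few centimetres aside while the robot is not near it.
It also fails if it takes over 208 s, if anything falls off the work surface, if the arm or the gripper's body presses on something with over 40 N, if the wrist force passes 120 N, or if a joint passes its speed limit or range.

## Working session

There is one attempt and no reset: what is moved stays moved. The work goes in short steps, Python scripts to look and compute and a tool call to move; the robot and the scene stay as the last step left them, time stands still between calls to the robot, and variables do not carry over. Pictures are saved under pics/ and viewed, at most 15 in all, crops included, and the job is handed in when it is done.

Besides the shell and the picture viewer there is one more tool, called after ">>>" as name(argument=value, ...) on one line, values as JSON. play_rows: Moves the arm, as the interface text tells. Shifts and turns lie within -1 to 1; 1 stands for 250 mm of shift or pi rad of turn. Its arguments: {"type":"object","properties":{"series":{"type":"array","items":{"type":"object","properties":{"hand":{"type":"number"},"x":{"type":"number"},"y":{"type":"number"},"z":{"type":"number"},"ax":{"type":"number"},"ay":{"type":"number"},"az":{"type":"number"}}}}},"required":["series"]}

```bash
mkdir -p pics
cat > h.py <<'E'
import numpy as np, cv2
from scipy.spatial.transform import Rotation as R
from workcell import sense, camera, close_job
def save(c,n): cv2.imwrite(f'pics/{n}.png',c['frame'][:,:,::-1])
def pose(s=None):
    s=s or sense(); q=s['orientation']; T=np.eye(4)
    T[:3,:3]=R.from_quat([q[1],q[2],q[3],q[0]]).as_matrix(); T[:3,3]=s['tcp_pos']; return T
def c2w(c,T=None): return c['cam_to_world'] if 'cam_to_world' in c else T@c['hand_eye']
def cloud(c,T=None):
    M=c2w(c,T);K=c['K'];z=c['z_map'];v,u=np.mgrid[:400,:640]
    P=np.stack([(u-K[0,2])/K[0,0]*z,-(v-K[1,2])/K[1,1]*z,-z],-1)@M[:3,:3].T+M[:3,3]
    P[z==0]=np.nan; return P
def ray(c,u,v,h,T=None):
    M=c2w(c,T);K=c['K'];d=M[:3,:3]@np.array([(u-K[0,2])/K[0,0],-(v-K[1,2])/K[1,1],-1]);o=M[:3,3]
    return o+d*(h-o[2])/d[2]
E
python3 - <<'E'
from h import *
a=camera('scene');b=camera('side')
save(a,'scene0');save(b,'side0')
for c in(a,b):
  print([k for k in c],c['K'].tolist(),c['cam_to_world'].round(3).tolist(), (c['z_map']==0).mean())
np.save('a.npy',a,allow_pickle=True);np.save('b.npy',b,allow_pickle=True)
print(sense())
E
```

```text
['frame', 'z_map', 'K', 'cam_to_world'] [[515.1577993399376, 0.0, 323.3989126461176], [0.0, 515.1577993399376, 207.516842004475], [0.0, 0.0, 1.0]] [[0.865, -0.347, 0.362, 1.122], [0.501, 0.618, -0.606, -0.936], [-0.013, 0.706, 0.709, 1.222], [0.0, 0.0, 0.0, 1.0]] 0.00426953125
['frame', 'z_map', 'K', 'cam_to_world'] [[395.23084135665835, 0.0, 315.2405498498704], [0.0, 395.23084135665835, 197.11885765326366], [0.0, 0.0, 1.0]] [[0.982, 0.082, -0.171, 0.369], [-0.188, 0.508, -0.841, -0.794], [0.018, 0.857, 0.514, 0.599], [0.0, 0.0, 0.0, 1.0]] 0.00413671875
{'time': 0.1, 'q': array([-1.43501140e+00,  2.76578343e-01,  1.50602084e+00, -1.81489754e-05,
        1.36068123e+00, -1.20967393e-01]), 'joint_vel': array([ 4.44173126e-05, -9.71179550e-04, -2.50250207e-03, -2.06766365e-03,
       -4.91001323e-04,  1.06448777e-03]), 'joint_efforts': array([ 1.23607380e-03, -4.17699766e+01, -2.46406156e+01, -3.01962755e-04,
        5.71888435e-03,  8.66695302e-06]), 'tcp_pos': array([ 0.14596298, -0.55571176,  0.24749391]), 'orientation': array([-8.43790393e-04,  9.91770495e-01,  1.28025673e-01, -1.51251151e-05]), 'contact_force': array([-0.00143893, -0.56769501,  0.14219729]), 'wrist_torque': array([ 0.01758827, -0.05691264,  0.01682844]), 'finger_force': 0.0, 'gripper_width': 0.08506161669773878}
```

View pics/scene0.png

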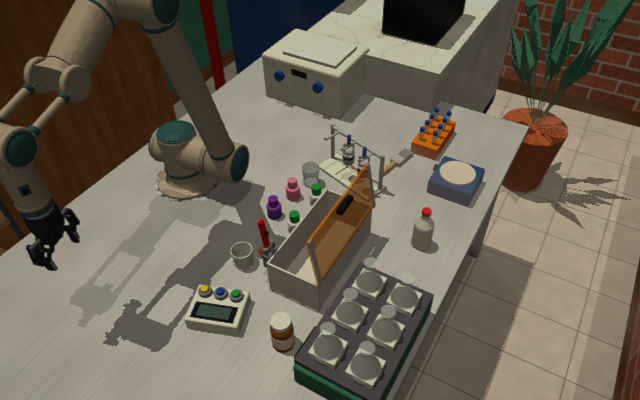

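View pics/side0.png

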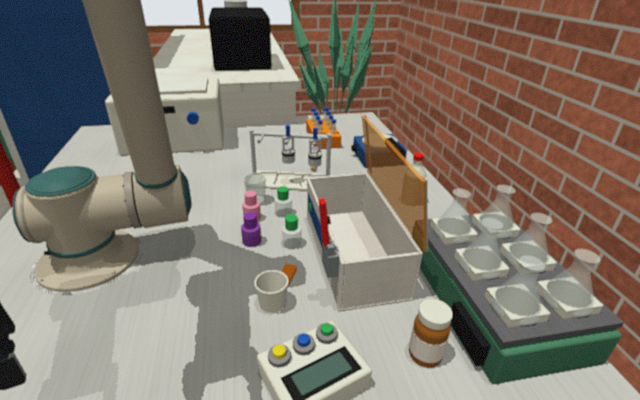

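The scene picture shows two canisters with blue tabs at (349,140) and (365,152), and two green-capped jars at (316,188) and (294,216). The open box is near (330,230), the clamp is upright at (264,238), and the keys at (204,290), (221,293) and (237,295) run yellow, blue, green. The side picture agrees: tabs at (288,130) and (315,134), green caps at (282,194) and (291,223).
Possible mistakes: the pink jar (293,184), purple jar (274,203), green key (237,295), oven knobs (279,75) and blue-tipped tubes in the orange rack (435,125). I choose only the two green caps on clear jars and the two tabs on the stand.

```bash
cat > m.py <<'E'
from h import *
def blobs(c,name,lo,hi,T=None,mina=8):
    hsv=cv2.cvtColor(c['frame'],cv2.COLOR_RGB2HSV);P=cloud(c,T)
    m=cv2.inRange(hsv,np.array(lo),np.array(hi))
    n,l,st,ce=cv2.connectedComponentsWithStats(m)
    for i in range(1,n):
        if st[i,4]<mina: continue
        p=P[l==i];p=p[~np.isnan(p[:,0])]
        if len(p)==0 or abs(p[:,1]).max()>1.2 : continue
        print(name,ce[i].round(1),st[i,4],'med',np.median(p,0).round(3),'lo',np.percentile(p,3,axis=0).round(3),'hi',np.percentile(p,97,axis=0).round(3))
E
python3 - <<'E'
from m import *
for f in'ab':
    c=np.load(f+'.npy',allow_pickle=True).item();print(f)
    blobs(c,'green',(50,120,50),(75,255,255));blobs(c,'blue',(105,140,50),(120,255,255))
    blobs(c,'red',(0,200,80),(4,255,255));blobs(c,'yellow',(22,180,120),(32,255,255));blobs(c,'amber',(10,120,60),(20,255,255),mina=300)
c=np.load('a.npy',allow_pickle=True).item();P=cloud(c)
# box rim: points 0.12<z<0.13
m=(abs(P[...,2]-.125)<.004)&(P[...,0]>.3)&(P[...,1]<.3)&(P[...,1]>-.5)
v,u=np.nonzero(m);p=P[m];k=(u>240)&(u<380)&(v>170)&(v<310)
p=p[k];print(len(p),cv2.minAreaRect(p[:,:2].astype(np.float32)),cv2.boxPoints(cv2.minAreaRect(p[:,:2].astype(np.float32))))
for uv in [(311,240),(372,168),(280,260),(320,300),(368,207)]: print(uv,P[uv[1],uv[0]].round(3))
b=np.vstack([c['frame'][100:320,180:420],]);s=np.load('b.npy',allow_pickle=True).item()['frame'][100:320,220:460]
cv2.imwrite('pics/crop0.png',cv2.resize(np.hstack([b,s])[:,:,::-1],(792,363),interpolation=2))
E
```

```text
a
green [315.9 188.3] 78 med [0.47  0.108 0.077] lo [0.455 0.099 0.058] hi [0.481 0.129 0.084]
green [294.  215.9] 90 med [ 0.476 -0.031  0.076] lo [ 0.459 -0.042  0.055] hi [ 0.487 -0.014  0.083]
green [235.4 293.1] 44 med [ 0.487 -0.35   0.067] lo [ 0.479 -0.359  0.062] hi [ 0.497 -0.342  0.072]
green [298.2 368. ] 26 med [ 0.755 -0.458  0.08 ] lo [ 0.747 -0.462  0.075] hi [ 0.772 -0.45   0.083]
green [305.1 369.1] 9 med [ 0.774 -0.451  0.079] lo [ 0.764 -0.453  0.078] hi [ 0.783 -0.45   0.083]
green [327.7 384.1] 16 med [ 0.838 -0.458  0.081] lo [ 0.831 -0.461  0.076] hi [ 0.847 -0.452  0.083]
blue [278.8  75.2] 73 med [0.037 0.552 0.137] lo [0.02  0.543 0.114] hi [0.05  0.564 0.153]
blue [317.3  86.9] 81 med [0.216 0.551 0.14 ] lo [0.197 0.542 0.119] hi [0.232 0.568 0.15 ]
blue [436.1 109. ] 18 med [0.656 0.686 0.101] lo [0.628 0.674 0.048] hi [0.664 0.765 0.107]
blue [448.6 112.9] 17 med [0.707 0.685 0.101] lo [0.7   0.674 0.091] hi [0.712 0.696 0.107]
blue [431.6 115.5] 13 med [0.658 0.639 0.1  ] lo [0.653 0.63  0.094] hi [0.663 0.646 0.105]
blue [444.3 119.2] 15 med [0.707 0.6
[... 3041 characters left out ...]
8  0.239]
yellow [278.7 351.3] 121 med [ 0.399 -0.381  0.065] lo [ 0.391 -0.388  0.061] hi [ 0.407 -0.371  0.067]
amber [397.4 178.6] 2941 med [ 0.669 -0.144  0.23 ] lo [ 0.658 -0.255  0.139] hi [0.686 0.059 0.283]
amber [430.2 333. ] 501 med [ 0.642 -0.403  0.08 ] lo [ 0.629 -0.411  0.066] hi [ 0.674 -0.374  0.09 ]
505 ((0.6773078441619873, -0.10574008524417877), (0.3656638264656067, 0.3204798400402069), 86.89488983154297) [[ 0.50739956 -0.27962372]
 [ 0.8274089  -0.29698342]
 [ 0.8472161   0.06814355]
 [ 0.5272068   0.08550325]]
(311, 240) [ 0.672 -0.244  0.283]
(372, 168) [0.55  0.369 0.   ]
(280, 260) [ 0.537 -0.203  0.081]
(320, 300) [ 0.69  -0.241  0.042]
(368, 207) [0.689 0.044 0.153]
```

View pics/crop0.png

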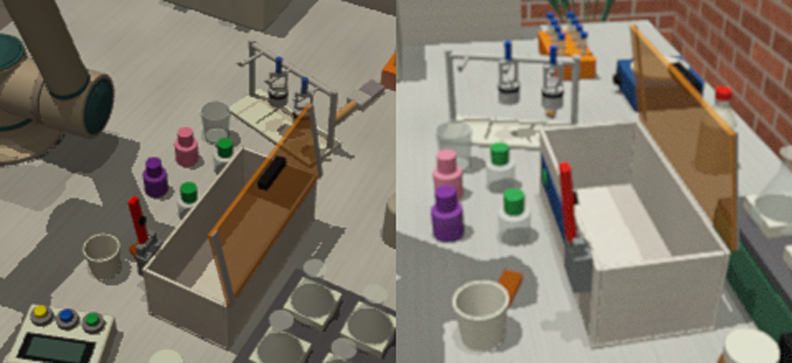

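```bash
cat >> h.py <<'E'
def go(x,y,z,yaw=None,T=None):
    "prints shift (250 mm units) and az for target, tool pointing down"
    T=pose() if T is None else T
    d=T[:3,:3].T@(np.array([x,y,z])-T[:3,3])/.25
    Rt=T[:3,:3] if yaw is None else R.from_euler('ZX',[yaw,180],degrees=True).as_matrix()
    rv=R.from_matrix(T[:3,:3].T@Rt).as_rotvec()/np.pi
    print('go',(x,y,z,yaw),'xyz',d.round(4),'a',rv.round(4))
    Tn=np.eye(4);Tn[:3,:3]=Rt;Tn[:3,3]=[x,y,z];return Tn
E
python3 - <<'E'
from m import *
c=np.load('b.npy',allow_pickle=True).item();P=cloud(c)
a=np.load('a.npy',allow_pickle=True).item();Q=cloud(a)
for n,X,im in(('b',P,c),('a',Q,a)):
    hsv=cv2.cvtColor(im['frame'],cv2.COLOR_RGB2HSV)
    m=(abs(X[...,2]-.123)<.005)&(hsv[...,1]<70)&(X[...,0]>.48)&(X[...,0]<.72)&(X[...,1]>-.35)&(X[...,1]<.15)
    p=X[m];f=p[(p[:,0]<.55)&(p[:,1]>-.2)]
    print(n,'front rim',len(f),np.polyfit(f[:,1],f[:,0],1),'y',np.percentile(p[:,1],[1,99]),'x',np.percentile(p[:,0],[1,99]))
    am=cv2.inRange(hsv,(10,120,60),(20,255,255))>0
    p=X[am&(X[...,0]>.6)&(X[...,0]<.75)&(X[...,2]>.13)&(X[...,1]<.12)&(X[...,1]>-.3)]
    A=np.c_[p[:,1],p[:,2],np.ones(len(p))];co=np.linalg.lstsq(A,p[:,0],rcond=None)[0]
    print('lid x=',co,'resid',np.std(A@co-p[:,0]),'x at .13,.28 (y=-.1)',co@[-.1,.13,1],co@[-.1,.28,1],np.percentile(p,[1,99],axis=0))
T=pose();print(T.round(3))
T=go(.146,-.556,.40,T=T);T=go(.36,-.22,.40,20,T);T=go(.46,.02,.42,45,T)
E
```

```text
b front rim 152 [0.00922798 0.52917769] y [-0.25804425  0.08222556] x [0.50673493 0.68767075]
lid x= [-0.02129997 -0.17077126  0.70528046] resid 0.0018729955541413135 x at .13,.28 (y=-.1) 0.6852101983902875 0.6595945092508833 [[ 0.65673605 -0.25554695  0.13472774]
 [ 0.6878315   0.06832638  0.2832751 ]]
a front rim 211 [0.00413964 0.53285129] y [-0.25983812  0.07995094] x [0.51537012 0.68943397]
lid x= [-0.01623543 -0.18752764  0.71857322] resid 0.0017242222950495587 x at .13,.28 (y=-.1) 0.6958181660818153 0.6676890205238698 [[ 0.66118511 -0.2559774   0.13211137]
 [ 0.696493    0.06551471  0.2864578 ]]
[[ 0.967  0.254 -0.     0.146]
 [ 0.254 -0.967  0.002 -0.556]
 [ 0.    -0.002 -1.     0.247]
 [ 0.     0.     0.     1.   ]]
go (0.146, -0.556, 0.4, None) xyz [-0.0e+00  1.0e-04 -6.1e-01] a [0. 0. 0.]
go (0.36, -0.22, 0.4, 20) xyz [ 1.1692 -1.0826  0.002 ] a [-0.0005 -0.0001 -0.0294]
go (0.46, 0.02, 0.42, 45) xyz [ 0.7042 -0.7653 -0.08  ] a [ 0.      0.     -0.1389]
```

>>> play_rows(series=[{"z":-0.6,"hand":1},{"z":-0.6,"hand":1},{"z":-0.6,"hand":1},{"x":0.3,"y":-0.28,"z":-0.6,"hand":0},{"x":0.5,"y":-0.5,"z":-0.6,"hand":0}])

```text
invalid input at $.series[0]: expected keys hand, x, y, z, ax, ay, az
```

>>> play_rows(series=[{"x":0.67,"y":-0.58,"az":-0.03},{"x":0.67,"y":-0.58,"az":-0.03},{"x":0.67,"y":-0.58,"az":-0.03},{"x":0.67,"y":-0.58,"az":-0.03},{"x":0.67,"y":-0.58,"az":-0.03}])

```text
invalid input at $.series[0]: expected keys hand, x, y, z, ax, ay, az
```

Run:
```python
from h import *
s=sense();print(s['time'],s['tcp_pos'],s['q'].round(2),s['gripper_width'])
go(.45,.03,.42,66)
```

```text
0.1 [ 0.14596298 -0.55571176  0.24749391] [-1.44  0.28  1.51 -0.    1.36 -0.12] 0.08506161669773878
go (0.45, 0.03, 0.42, 66) xyz [ 1.7714 -1.9584 -0.6864] a [-0.0005 -0.0003 -0.2849]
```

>>> play_rows(series=[{"x":0,"y":0,"z":-0.6,"ax":0,"ay":0,"az":0,"hand":0},{"x":0,"y":0,"z":-0.6,"ax":0,"ay":0,"az":0,"hand":0},{"x":0,"y":0,"z":-0.6,"ax":0,"ay":0,"az":0,"hand":0},{"x":0.4,"y":-0.4,"z":-0.6,"ax":0,"ay":0,"az":0,"hand":0},{"x":0.4,"y":-0.4,"z":-0.6,"ax":0,"ay":0,"az":0,"hand":0}])

```text
time: 0.6
tcp_pos: [0.1968, -0.4704, 0.3996]
orientation: [0.002, 0.992, 0.127, 0.0]
contact_force: [1.2, 1.0, -0.4]
gripper_width: 0.0425
finger_force: 0.0
```

>>> play_rows(series=[{"x":0.7,"y":-0.7,"z":0,"ax":0,"ay":0,"az":-0.1,"hand":0},{"x":0.7,"y":-0.7,"z":0,"ax":0,"ay":0,"az":-0.1,"hand":0},{"x":0.7,"y":-0.7,"z":0,"ax":0,"ay":0,"az":-0.1,"hand":0},{"x":0.7,"y":-0.7,"z":0,"ax":0,"ay":0,"az":-0.1,"hand":0},{"x":0.7,"y":-0.7,"z":0,"ax":0,"ay":0,"az":-0.1,"hand":0}])

```text
time: 1.1
tcp_pos: [0.3217, -0.2539, 0.3981]
orientation: [-0.0, 0.96, 0.281, 0.0]
contact_force: [1.8, 0.5, -0.7]
gripper_width: 0.0425
finger_force: 0.0
```

Run:
```python
from h import *
s=sense();print(s['time'],s['tcp_pos'],s['q'].round(2),s['gripper_width'])
go(.45,.05,.40,66)
```

```text
1.1 [ 0.32170723 -0.25392591  0.39808171] [-0.84 -0.03  1.51  0.    1.66  0.16] 0.042542401595529855
go (0.45, 0.05, 0.4, 66) xyz [ 1.0885 -0.7459 -0.0072] a [-0.00e+00 -1.00e-04 -1.85e-01]
```

>>> play_rows(series=[{"x":0.8,"y":-0.55,"z":0,"ax":0,"ay":0,"az":-0.185,"hand":0},{"x":0.8,"y":-0.55,"z":0,"ax":0,"ay":0,"az":-0.185,"hand":0},{"x":0.8,"y":-0.55,"z":0,"ax":0,"ay":0,"az":-0.185,"hand":0},{"x":0.8,"y":-0.55,"z":0,"ax":0,"ay":0,"az":-0.185,"hand":0},{"x":0.8,"y":-0.55,"z":0,"ax":0,"ay":0,"az":-0.185,"hand":0}])

```text
time: 1.6
tcp_pos: [0.4154, -0.0298, 0.3981]
orientation: [-0.0, 0.838, 0.546, 0.0]
contact_force: [1.3, -0.9, -0.2]
gripper_width: 0.0425
finger_force: 0.0
```

>>> play_rows(series=[{"x":0,"y":0,"z":0,"ax":0,"ay":0,"az":0,"hand":0},{"x":0,"y":0,"z":0,"ax":0,"ay":0,"az":0,"hand":0},{"x":0,"y":0,"z":0,"ax":0,"ay":0,"az":0,"hand":0}])

```text
time: 1.9
tcp_pos: [0.4149, -0.033, 0.398]
orientation: [0.0, 0.839, 0.544, -0.001]
contact_force: [0.2, -0.6, -0.3]
gripper_width: 0.0426
finger_force: 0.0
```

Run:
```python
from m import *
s=sense();print(s['time'],s['tcp_pos'],s['q'].round(2))
T=pose(s);c=camera('wrist');save(c,'w1');print(c['hand_eye'].round(3),c['K'][0,0])
blobs(c,'green',(50,120,50),(75,255,255),T,30);blobs(c,'blue',(105,140,50),(120,255,255),T,30)
a=camera('scene');blobs(a,'Sgreen',(50,120,50),(75,255,255),mina=30);blobs(a,'Sblue',(105,140,50),(120,255,255),mina=5)
```

```text
1.9 [ 0.4148571  -0.03303649  0.39800241] [-0.25 -0.02  1.5  -0.    1.67  0.17]
[[ 0.001  0.946  0.325  0.084]
 [ 1.    -0.001  0.    -0.   ]
 [ 0.     0.325 -0.946 -0.125]
 [ 0.     0.     0.     1.   ]] 320.88075916545495
green [305.1  30.9] 563 med [0.464 0.116 0.078] lo [0.451 0.103 0.075] hi [0.477 0.13  0.079]
green [372.8  81. ] 68 med [0.52  0.028 0.076] lo [0.52  0.017 0.062] hi [0.522 0.037 0.082]
green [349.6 132.9] 404 med [ 0.468 -0.022  0.078] lo [ 0.455 -0.035  0.069] hi [ 0.48  -0.009  0.079]
green [593.  264.7] 97 med [ 0.741 -0.365  0.076] lo [ 0.74  -0.405  0.074] hi [ 0.742 -0.334  0.079]
green [599.1 296.6] 45 med [ 0.741 -0.433  0.076] lo [ 0.74  -0.453  0.074] hi [ 0.743 -0.41   0.079]
green [429.3 305.1] 115 med [ 0.483 -0.343  0.066] lo [ 0.475 -0.353  0.06 ] hi [ 0.492 -0.336  0.068]
blue [375.9  78.1] 52 med [0.522 0.03  0.094] lo [0.522 0.015 0.088] hi [0.523 0.044 0.096]
blue [409.8 167.8] 124 med [ 0.525 -0.095  0.093] lo [ 0.524 -0.138  0.085] hi [ 0.526 -0.058  0.096]
blue [ 62.2 381.1] 222 med [-0.968 -0.553 -0.486] lo [-0.988 -0.614 -0.489] hi [-0.94
[... 1108 characters left out ...]
lo [0.653 0.536 0.097] hi [0.665 0.552 0.107]
Sblue [435.2 132.5] 13 med [0.708 0.544 0.102] lo [0.703 0.529 0.097] hi [0.713 0.554 0.111]
Sblue [348.5 139. ] 18 med [0.504 0.264 0.184] lo [0.502 0.263 0.168] hi [0.508 0.27  0.2  ]
Sblue [364.2 147.8] 6 med [0.576 0.236 0.195] lo [0.573 0.228 0.194] hi [0.583 0.243 0.202]
Sblue [364. 153.] 5 med [0.578 0.234 0.182] lo [0.577 0.229 0.167] hi [0.581 0.237 0.185]
Sblue [449.7 158.8] 6 med [0.795 0.482 0.061] lo [0.786 0.473 0.059] hi [0.8   0.486 0.065]
Sblue [478.5 169.7] 43 med [0.9   0.476 0.061] lo [0.88  0.459 0.056] hi [0.912 0.489 0.067]
Sblue [219.6 290.9] 44 med [ 0.445 -0.365  0.066] lo [ 0.435 -0.374  0.06 ] hi [ 0.453 -0.356  0.072]
```

View pics/w1.png

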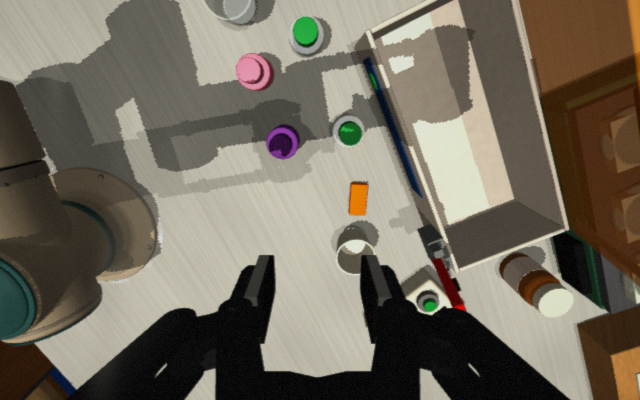

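The wrist view shows the green caps at (305,31) and (349,133), clear of the pink (254,71) and purple (283,142) ones, with the box empty at upper right. I load the jars first, starting with the near one.

Run:
```python
from h import *
T=pose();T=go(.468,-.022,.18,0,T);T=go(.468,-.022,.07,0,T);T=go(.468,-.022,.22,0,T);T=go(.585,-.165,.22,0,T);T=go(.585,-.165,.08,0,T)
```

```text
go (0.468, -0.022, 0.18, 0) xyz [0.1296 0.1751 0.8727] a [1.000e-04 2.000e-04 3.659e-01]
go (0.468, -0.022, 0.07, 0) xyz [ 0.   -0.    0.44] a [0. 0. 0.]
go (0.468, -0.022, 0.22, 0) xyz [ 0.   0.  -0.6] a [0. 0. 0.]
go (0.585, -0.165, 0.22, 0) xyz [0.468 0.572 0.   ] a [0. 0. 0.]
go (0.585, -0.165, 0.08, 0) xyz [ 0.   -0.    0.56] a [0. 0. 0.]
```

>>> play_rows(series=[{"x":0.13,"y":0.175,"z":0.87,"ax":0,"ay":0,"az":0.366,"hand":0.3},{"x":0.13,"y":0.175,"z":0.87,"ax":0,"ay":0,"az":0.366,"hand":0.3},{"x":0.13,"y":0.175,"z":0.87,"ax":0,"ay":0,"az":0.366,"hand":0.3},{"x":0.13,"y":0.175,"z":0.87,"ax":0,"ay":0,"az":0.366,"hand":0.3},{"x":0.13,"y":0.175,"z":0.87,"ax":0,"ay":0,"az":0.366,"hand":0.3}])

```text
time: 2.5
tcp_pos: [0.4665, -0.0214, 0.1769]
orientation: [-0.001, 0.981, 0.195, -0.003]
contact_force: [0.1, 0.2, -0.3]
gripper_width: 0.0554
finger_force: 0.0
```

>>> play_rows(series=[{"x":0,"y":0,"z":0,"ax":0,"ay":0,"az":0.128,"hand":0.3},{"x":0,"y":0,"z":0,"ax":0,"ay":0,"az":0.128,"hand":0.3},{"x":0,"y":0,"z":0,"ax":0,"ay":0,"az":0.128,"hand":0.3},{"x":0,"y":0,"z":0,"ax":0,"ay":0,"az":0.128,"hand":0.3},{"x":0,"y":0,"z":0,"ax":0,"ay":0,"az":0.128,"hand":0.3}])

```text
time: 3.0
tcp_pos: [0.4683, -0.0215, 0.1809]
orientation: [0.0, 1.0, 0.0, 0.0]
contact_force: [-0.2, 0.0, 0.3]
gripper_width: 0.0556
finger_force: 0.0
```

Run:
```python
from m import *
s=sense();print(s['time'],s['tcp_pos'],s['q'].round(2))
T=pose(s);c=camera('wrist')
blobs(c,'green',(50,120,50),(75,255,255),T,30)
go(.468,-.022,.07,0)
```

```text
3.0 [ 0.46834998 -0.02151312  0.1808648 ] [-0.19  0.17  1.83 -0.    1.14  1.38]
green [319.5 205.6] 1370 med [ 0.471 -0.023  0.078] lo [ 0.456 -0.036  0.059] hi [ 0.484 -0.01   0.079]
green [136.  213.5] 1155 med [0.465 0.116 0.078] lo [0.452 0.103 0.077] hi [0.478 0.129 0.079]
go (0.468, -0.022, 0.07, 0) xyz [-0.0016  0.0027  0.4436] a [ 0.0001 -0.0001  0.0001]
```

>>> play_rows(series=[{"x":0,"y":0,"z":0.2,"ax":0,"ay":0,"az":0,"hand":0.3},{"x":0,"y":0,"z":0.35,"ax":0,"ay":0,"az":0,"hand":0.3},{"x":0,"y":0,"z":0.43,"ax":0,"ay":0,"az":0,"hand":0.3},{"x":0,"y":0,"z":0.44,"ax":0,"ay":0,"az":0,"hand":0.3},{"x":0,"y":0,"z":0.44,"ax":0,"ay":0,"az":0,"hand":-1}])

```text
time: 3.55
tcp_pos: [0.4686, -0.0207, 0.0708]
orientation: [0.0, 1.0, 0.0, -0.0]
contact_force: [0.3, -0.4, 0.5]
gripper_width: 0.0422
finger_force: 0.0
```

>>> play_rows(series=[{"x":0,"y":0,"z":0,"ax":0,"ay":0,"az":0,"hand":-1},{"x":0,"y":0,"z":0,"ax":0,"ay":0,"az":0,"hand":-1},{"x":0,"y":0,"z":0,"ax":0,"ay":0,"az":0,"hand":-1},{"x":0,"y":0,"z":0,"ax":0,"ay":0,"az":0,"hand":-1},{"x":0,"y":0,"z":-0.1,"ax":0,"ay":0,"az":0,"hand":-1}])

```text
time: 4.05
tcp_pos: [0.4662, -0.02, 0.0942]
orientation: [-0.001, 1.0, -0.0, -0.003]
contact_force: [0.1, 0.0, -0.7]
gripper_width: 0.0302
finger_force: 59.4
```

>>> play_rows(series=[{"x":0,"y":0,"z":-0.2,"ax":0,"ay":0,"az":0,"hand":-1},{"x":0,"y":0,"z":-0.4,"ax":0,"ay":0,"az":0,"hand":-1},{"x":0,"y":0,"z":-0.56,"ax":0,"ay":0,"az":0,"hand":-1},{"x":0,"y":0,"z":-0.56,"ax":0,"ay":0,"az":0,"hand":-1},{"x":0,"y":0,"z":-0.56,"ax":0,"ay":0,"az":0,"hand":-1}])

```text
time: 4.55
tcp_pos: [0.4684, -0.0203, 0.2364]
orientation: [0.0, 1.0, 0.0, 0.001]
contact_force: [-0.1, -0.6, -1.6]
gripper_width: 0.0298
finger_force: 59.6
```

Run:
```python
from m import *
s=sense();print(s['time'],s['tcp_pos'],s['contact_force'],s['gripper_width'],s['finger_force'])
a=camera('scene');b=camera('side');blobs(a,'Sgreen',(50,120,50),(75,255,255),mina=30)
cv2.imwrite('pics/g1.png',cv2.resize(np.hstack([a['frame'][130:300,180:400],b['frame'][100:270,220:440]])[:,:,::-1],(792,306)))
```

```text
4.55 [ 0.46838562 -0.02034156  0.23638551] [-0.06972644 -0.56405232 -1.63438426] 0.02984452868455143 59.55484628677368
Sgreen [293.3 175.5] 35 med [ 0.48  -0.025  0.241] lo [ 0.469 -0.034  0.219] hi [ 0.484 -0.013  0.248]
Sgreen [315.9 188.5] 82 med [0.471 0.108 0.076] lo [0.455 0.098 0.056] hi [0.481 0.127 0.082]
Sgreen [235.4 293.2] 45 med [ 0.488 -0.35   0.067] lo [ 0.478 -0.357  0.059] hi [ 0.497 -0.341  0.072]
```

View pics/g1.png

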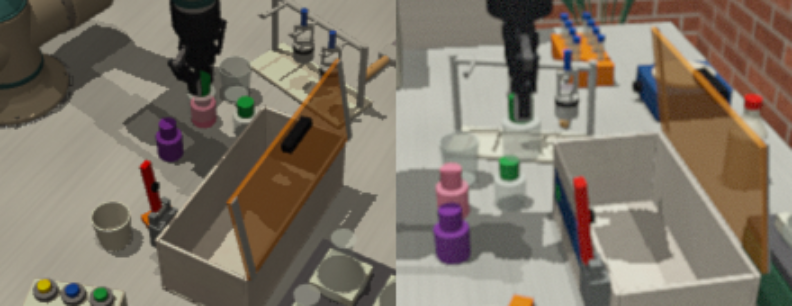

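>>> play_rows(series=[{"x":0.15,"y":0.18,"z":-0.04,"ax":0,"ay":0,"az":0,"hand":-1},{"x":0.3,"y":0.36,"z":-0.04,"ax":0,"ay":0,"az":0,"hand":-1},{"x":0.42,"y":0.52,"z":0,"ax":0,"ay":0,"az":0,"hand":-1},{"x":0.466,"y":0.58,"z":0,"ax":0,"ay":0,"az":0,"hand":-1},{"x":0.466,"y":0.58,"z":0,"ax":0,"ay":0,"az":0,"hand":-1}])

```text
time: 5.15
tcp_pos: [0.5867, -0.1695, 0.2316]
orientation: [0.0, 1.0, -0.002, -0.002]
contact_force: [0.3, 0.2, -1.3]
gripper_width: 0.0301
finger_force: 59.6
```

Run:
```python
from m import *
s=sense();print(s['time'],s['tcp_pos'],s['contact_force'])
P=cloud(camera('scene'));k=(P[...,0]>.56)&(P[...,0]<.64)&(P[...,1]>-.22)&(P[...,1]<.04)&(P[...,2]<.03)&(P[...,2]>-.02)
print('floor',k.sum(),np.median(P[k],0))
P=cloud(camera('wrist'),pose(s));k=(P[...,0]>.56)&(P[...,0]<.66)&(P[...,1]>-.22)&(P[...,1]<.04)&(P[...,2]<.03)&(P[...,2]>-.02)
print('floor',k.sum(),np.median(P[k],0))
go(.585,-.165,.078,0)
```

```text
5.15 [ 0.58665778 -0.1694584   0.23155228] [ 0.28318947  0.24016252 -1.30070904]
floor 318 [ 0.58404194 -0.15230892  0.00671087]
floor 13966 [ 0.5955936  -0.09245807  0.00517778]
go (0.585, -0.165, 0.078, 0) xyz [ 7.900e-03 -4.000e-04  6.185e-01] a [-0.0009  0.0018 -0.0004]
```

>>> play_rows(series=[{"x":0,"y":0,"z":0,"ax":0,"ay":0,"az":0,"hand":-1},{"x":0,"y":0,"z":0.15,"ax":0,"ay":0,"az":0,"hand":-1},{"x":0,"y":0,"z":0.35,"ax":0,"ay":0,"az":0,"hand":-1},{"x":0,"y":0,"z":0.5,"ax":0,"ay":0,"az":0,"hand":-1},{"x":0,"y":0,"z":0.58,"ax":0,"ay":0,"az":0,"hand":-1}])

```text
time: 5.75
tcp_pos: [0.5817, -0.1629, 0.0876]
orientation: [-0.001, 1.0, 0.001, -0.003]
contact_force: [-0.0, -0.3, -2.3]
gripper_width: 0.0304
finger_force: 59.7
```

>>> play_rows(series=[{"x":0,"y":0,"z":0.02,"ax":0,"ay":0,"az":0,"hand":-1},{"x":0,"y":0,"z":0.036,"ax":0,"ay":0,"az":0,"hand":-1},{"x":0,"y":0,"z":0.044,"ax":0,"ay":0,"az":0,"hand":-1},{"x":0,"y":0,"z":0.05,"ax":0,"ay":0,"az":0,"hand":-1},{"x":0,"y":0,"z":0.05,"ax":0,"ay":0,"az":0,"hand":-1}])

```text
time: 6.25
tcp_pos: [0.5855, -0.1656, 0.0794]
orientation: [0.0, 1.0, 0.0, 0.001]
contact_force: [-0.2, 0.3, -1.1]
gripper_width: 0.0299
finger_force: 59.7
```

>>> play_rows(series=[{"x":0,"y":0,"z":0.004,"ax":0,"ay":0,"az":0,"hand":-1},{"x":0,"y":0,"z":0.008,"ax":0,"ay":0,"az":0,"hand":-1},{"x":0,"y":0,"z":0.01,"ax":0,"ay":0,"az":0,"hand":-1},{"x":0,"y":0,"z":0.01,"ax":0,"ay":0,"az":0,"hand":-1}])

```text
time: 6.65
tcp_pos: [0.5857, -0.1658, 0.0779]
orientation: [0.0, 1.0, -0.0, 0.001]
contact_force: [-2.1, -0.9, 7.2]
gripper_width: 0.0302
finger_force: 60.8
```

>>> play_rows(series=[{"x":0,"y":0,"z":0,"ax":0,"ay":0,"az":0,"hand":-0.15},{"x":0,"y":0,"z":0,"ax":0,"ay":0,"az":0,"hand":0.0},{"x":0,"y":0,"z":0,"ax":0,"ay":0,"az":0,"hand":0.0},{"x":0,"y":0,"z":0,"ax":0,"ay":0,"az":0,"hand":0.0}])

```text
time: 7.05
tcp_pos: [0.5848, -0.1654, 0.0755]
orientation: [-0.0, 1.0, 0.0, -0.0]
contact_force: [-0.6, -0.4, -0.9]
gripper_width: 0.0423
finger_force: 0.0
```

>>> play_rows(series=[{"x":0,"y":0,"z":-0.1,"ax":0,"ay":0,"az":0,"hand":0},{"x":0,"y":0,"z":-0.3,"ax":0,"ay":0,"az":0,"hand":0},{"x":0,"y":0,"z":-0.5,"ax":0,"ay":0,"az":0,"hand":0},{"x":0,"y":0,"z":-0.6,"ax":0,"ay":0,"az":0,"hand":0.3},{"x":0,"y":0,"z":-0.6,"ax":0,"ay":0,"az":0,"hand":0.3}])

```text
time: 7.55
tcp_pos: [0.5874, -0.1664, 0.2308]
orientation: [0.002, 1.0, 0.0, 0.005]
contact_force: [-0.1, 0.3, 0.3]
gripper_width: 0.0552
finger_force: 0.0
```

Run:
```python
from m import *
s=sense();print(s['time'],s['tcp_pos'])
blobs(camera('wrist'),'W',(50,120,50),(75,255,255),pose(s),30)
blobs(camera('scene'),'S',(50,120,50),(75,255,255),None,30)
go(.464,.116,.21,0)
```

```text
7.55 [ 0.58736829 -0.16637975  0.23081512]
W [318.2 193.9] 1054 med [ 0.587 -0.168  0.084] lo [ 0.571 -0.181  0.065] hi [ 0.6   -0.155  0.085]
W [487.  281.4] 370 med [ 0.487 -0.344  0.066] lo [ 0.475 -0.354  0.058] hi [ 0.494 -0.337  0.068]
W [ 49.1 299.9] 1197 med [0.47  0.11  0.076] lo [0.453 0.101 0.053] hi [0.48  0.128 0.079]
S [317.5 188.7] 47 med [0.475 0.112 0.076] lo [0.459 0.103 0.054] hi [0.483 0.127 0.083]
S [300.9 260.3] 117 med [ 0.589 -0.176  0.083] lo [ 0.574 -0.186  0.064] hi [ 0.601 -0.157  0.09 ]
S [235.4 293.2] 45 med [ 0.488 -0.349  0.067] lo [ 0.479 -0.358  0.059] hi [ 0.496 -0.34   0.072]
go (0.464, 0.116, 0.21, 0) xyz [-0.4833 -1.1256  0.063 ] a [ 0.0001 -0.0001  0.    ]
```

>>> play_rows(series=[{"x":-0.25,"y":-0.6,"z":0,"ax":0,"ay":0,"az":0,"hand":0.3},{"x":-0.25,"y":-0.6,"z":0,"ax":0,"ay":0,"az":0,"hand":0.3},{"x":-0.25,"y":-0.6,"z":0,"ax":0,"ay":0,"az":0,"hand":0.3},{"x":-0.25,"y":-0.6,"z":0,"ax":0,"ay":0,"az":0,"hand":0.3}])

```text
time: 8.05
tcp_pos: [0.5183, -0.0113, 0.2235]
orientation: [-0.002, 1.0, 0.002, -0.003]
contact_force: [-0.2, -0.1, 0.2]
gripper_width: 0.0553
finger_force: 0.0
```

>>> play_rows(series=[{"x":-0.23,"y":-0.52,"z":0.1,"ax":0,"ay":0,"az":0,"hand":0.3},{"x":-0.23,"y":-0.52,"z":0.1,"ax":0,"ay":0,"az":0,"hand":0.3},{"x":-0.23,"y":-0.52,"z":0.1,"ax":0,"ay":0,"az":0,"hand":0.3},{"x":-0.23,"y":-0.52,"z":0.1,"ax":0,"ay":0,"az":0,"hand":0.3},{"x":-0.23,"y":-0.52,"z":0.1,"ax":0,"ay":0,"az":0,"hand":0.3}])

```text
time: 8.55
tcp_pos: [0.4642, 0.1148, 0.1994]
orientation: [0.001, 1.0, 0.001, -0.001]
contact_force: [-0.7, -0.2, -0.8]
gripper_width: 0.0557
finger_force: 0.0
```

Run:
```python
from m import *
s=sense();print(s['time'],s['tcp_pos'])
c=camera('wrist');save(c,'w2');blobs(c,'W',(50,120,50),(75,255,255),pose(s),30)
go(.464,.116,.07,0)
```

```text
8.55 [0.46422878 0.11480316 0.19940576]
W [314.3 199.7] 1067 med [0.466 0.117 0.078] lo [0.452 0.104 0.076] hi [0.479 0.13  0.079]
go (0.464, 0.116, 0.07, 0) xyz [-0.0037 -0.0083  0.5195] a [0.0004 0.0004 0.0003]
```

View pics/w2.png

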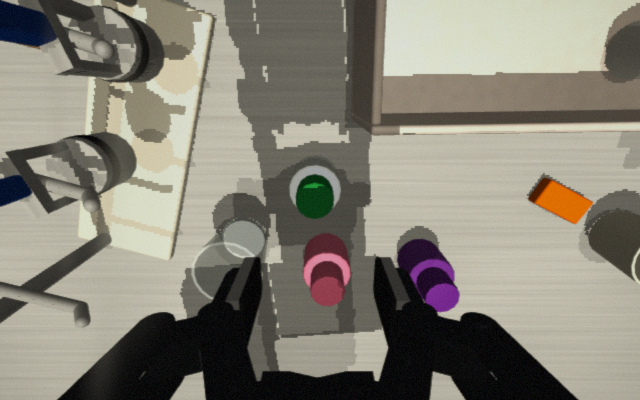

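The wrist view shows the green cap centred at (314,198), with pink at (327,280), purple at (435,275) and the beaker rim at (222,270). I check the beaker's clearance from the left finger.

Run:
```python
from m import *
s=sense();T=pose(s);c=camera('wrist')
print('rim',ray(c,222,272,.075,T),'base',ray(c,243,239,.003,T),'pink',ray(c,327,290,.078,T))
```

```text
rim [0.39762862 0.19849813 0.075     ] base [0.39578769 0.19559969 0.003     ] pink [0.38101934 0.10497717 0.078     ]
```

>>> play_rows(series=[{"x":0,"y":-0.005,"z":0.2,"ax":0,"ay":0,"az":0,"hand":0.3},{"x":0,"y":-0.005,"z":0.38,"ax":0,"ay":0,"az":0,"hand":0.3},{"x":0,"y":-0.005,"z":0.49,"ax":0,"ay":0,"az":0,"hand":0.3},{"x":0,"y":-0.005,"z":0.518,"ax":0,"ay":0,"az":0,"hand":0.3},{"x":0,"y":-0.005,"z":0.518,"ax":0,"ay":0,"az":0,"hand":-1}])

```text
time: 9.15
tcp_pos: [0.4653, 0.1147, 0.0705]
orientation: [0.0, 1.0, -0.001, -0.001]
contact_force: [0.1, -0.5, -0.3]
gripper_width: 0.0422
finger_force: 0.0
```

>>> play_rows(series=[{"x":0,"y":0,"z":0,"ax":0,"ay":0,"az":0,"hand":-1},{"x":0,"y":0,"z":0,"ax":0,"ay":0,"az":0,"hand":-1},{"x":0,"y":0,"z":0,"ax":0,"ay":0,"az":0,"hand":-1},{"x":0,"y":0,"z":0,"ax":0,"ay":0,"az":0,"hand":-1},{"x":0,"y":0,"z":-0.1,"ax":0,"ay":0,"az":0,"hand":-1}])

```text
time: 9.65
tcp_pos: [0.4626, 0.1156, 0.0947]
orientation: [0.0, 1.0, 0.0, -0.003]
contact_force: [-0.8, 0.4, -1.0]
gripper_width: 0.0303
finger_force: 59.6
```

>>> play_rows(series=[{"x":0,"y":0,"z":-0.2,"ax":0,"ay":0,"az":0,"hand":-1},{"x":0,"y":0,"z":-0.4,"ax":0,"ay":0,"az":0,"hand":-1},{"x":0,"y":0,"z":-0.56,"ax":0,"ay":0,"az":0,"hand":-1},{"x":0,"y":0,"z":-0.56,"ax":0,"ay":0,"az":0,"hand":-1},{"x":0,"y":0,"z":-0.56,"ax":0,"ay":0,"az":0,"hand":-1}])

```text
time: 10.15
tcp_pos: [0.4649, 0.1159, 0.2372]
orientation: [-0.0, 1.0, 0.0, 0.001]
contact_force: [0.7, -0.6, -1.4]
gripper_width: 0.0304
finger_force: 59.7
```

Run:
```python
from m import *
go(.585,-.098,.236,0);blobs(camera('side'),'side',(50,120,50),(75,255,255),None,30)
```

```text
go (0.585, -0.098, 0.236, 0) xyz [0.48   0.8558 0.0056] a [-0.     -0.0007  0.0001]
side [354.7 251.5] 161 med [ 0.58  -0.176  0.082] lo [ 0.57  -0.184  0.066] hi [ 0.594 -0.159  0.084]
side [326.4 328.9] 109 med [ 0.483 -0.351  0.065] lo [ 0.475 -0.357  0.061] hi [ 0.492 -0.34   0.067]
```

>>> play_rows(series=[{"x":0.1,"y":0.17,"z":0,"ax":0,"ay":0,"az":0,"hand":-1},{"x":0.2,"y":0.36,"z":0,"ax":0,"ay":0,"az":0,"hand":-1},{"x":0.3,"y":0.54,"z":0,"ax":0,"ay":0,"az":0,"hand":-1},{"x":0.4,"y":0.71,"z":0,"ax":0,"ay":0,"az":0,"hand":-1},{"x":0.48,"y":0.855,"z":0,"ax":0,"ay":0,"az":0,"hand":-1}])

```text
time: 10.7
tcp_pos: [0.5846, -0.0997, 0.2334]
orientation: [-0.001, 1.0, -0.0, -0.002]
contact_force: [0.6, 0.2, -1.2]
gripper_width: 0.03
finger_force: 59.8
```

>>> play_rows(series=[{"x":0,"y":0,"z":0,"ax":0,"ay":0,"az":0,"hand":-1},{"x":0,"y":0,"z":0.1,"ax":0,"ay":0,"az":0,"hand":-1},{"x":0,"y":0,"z":0.28,"ax":0,"ay":0,"az":0,"hand":-1},{"x":0,"y":0,"z":0.44,"ax":0,"ay":0,"az":0,"hand":-1},{"x":0,"y":0,"z":0.55,"ax":0,"ay":0,"az":0,"hand":-1}])

```text
time: 11.2
tcp_pos: [0.5812, -0.0964, 0.0938]
orientation: [-0.001, 1.0, 0.0, -0.004]
contact_force: [-0.2, 0.2, -1.5]
gripper_width: 0.0302
finger_force: 60.1
```

>>> play_rows(series=[{"x":0,"y":0,"z":0.04,"ax":0,"ay":0,"az":0,"hand":-1},{"x":0,"y":0,"z":0.065,"ax":0,"ay":0,"az":0,"hand":-1},{"x":0,"y":0,"z":0.075,"ax":0,"ay":0,"az":0,"hand":-1},{"x":0,"y":0,"z":0.08,"ax":0,"ay":0,"az":0,"hand":-1},{"x":0,"y":0,"z":0.08,"ax":0,"ay":0,"az":0,"hand":-1}])

```text
time: 11.7
tcp_pos: [0.5857, -0.0981, 0.08]
orientation: [0.0, 1.0, 0.0, 0.001]
contact_force: [0.7, 0.4, -2.5]
gripper_width: 0.03
finger_force: 60.1
```

>>> play_rows(series=[{"x":0,"y":0,"z":0.004,"ax":0,"ay":0,"az":0,"hand":-1},{"x":0,"y":0,"z":0.008,"ax":0,"ay":0,"az":0,"hand":-1},{"x":0,"y":0,"z":0.01,"ax":0,"ay":0,"az":0,"hand":-1},{"x":0,"y":0,"z":0.01,"ax":0,"ay":0,"az":0,"hand":-1}])

```text
time: 12.1
tcp_pos: [0.5858, -0.0981, 0.0782]
orientation: [0.0, 1.0, -0.0, 0.001]
contact_force: [-1.2, 1.3, 6.7]
gripper_width: 0.0301
finger_force: 61.0
```

>>> play_rows(series=[{"x":0,"y":0,"z":0,"ax":0,"ay":0,"az":0,"hand":-0.15},{"x":0,"y":0,"z":0,"ax":0,"ay":0,"az":0,"hand":0.0},{"x":0,"y":0,"z":0,"ax":0,"ay":0,"az":0,"hand":0.0},{"x":0,"y":0,"z":0,"ax":0,"ay":0,"az":0,"hand":0.0}])

```text
time: 12.5
tcp_pos: [0.5849, -0.098, 0.0762]
orientation: [0.0, 1.0, 0.0, -0.0]
contact_force: [0.6, 0.3, 0.1]
gripper_width: 0.0427
finger_force: 0.0
```

>>> play_rows(series=[{"x":0,"y":0,"z":-0.1,"ax":0,"ay":0,"az":0,"hand":0},{"x":0,"y":0,"z":-0.3,"ax":0,"ay":0,"az":0,"hand":0},{"x":0,"y":0,"z":-0.5,"ax":0,"ay":0,"az":0,"hand":0},{"x":0,"y":0,"z":-0.7,"ax":0,"ay":0,"az":0,"hand":0},{"x":0,"y":0,"z":-0.9,"ax":0,"ay":0,"az":0,"hand":0}])

```text
time: 13.0
tcp_pos: [0.5846, -0.0978, 0.3032]
orientation: [0.0, 1.0, -0.0, -0.0]
contact_force: [1.2, -0.7, -0.9]
gripper_width: 0.0425
finger_force: 0.0
```

Run:
```python
from m import *
s=sense();blobs(camera('wrist'),'W',(50,120,50),(75,255,255),pose(s),30)
go(.47,.095,.34,66);go(.585,-.098,.303,0)
```

```text
W [325.6   5.5] 93 med [ 0.747 -0.106  0.079] lo [ 0.741 -0.109  0.077] hi [ 0.751 -0.102  0.081]
W [398.6  14.2] 171 med [ 0.74  -0.177  0.075] lo [ 0.739 -0.203  0.071] hi [ 0.741 -0.149  0.078]
W [465.6  14.3] 191 med [ 0.74  -0.238  0.075] lo [ 0.739 -0.282  0.072] hi [ 0.741 -0.209  0.078]
W [580.5  14. ] 257 med [ 0.74  -0.354  0.076] lo [ 0.74  -0.405  0.073] hi [ 0.741 -0.292  0.078]
W [316.1 171.7] 666 med [ 0.586 -0.097  0.084] lo [ 0.571 -0.11   0.067] hi [ 0.599 -0.084  0.085]
W [379.2 171.2] 711 med [ 0.587 -0.166  0.084] lo [ 0.571 -0.18   0.064] hi [ 0.599 -0.153  0.085]
W [513.6 246.6] 255 med [ 0.486 -0.344  0.066] lo [ 0.476 -0.354  0.058] hi [ 0.494 -0.337  0.068]
go (0.47, 0.095, 0.34, 66) xyz [-0.4714 -0.775  -0.1202] a [ 0.0043 -0.0037 -0.3666]
go (0.585, -0.098, 0.303, 0) xyz [-0.014  -0.0037  0.039 ] a [ 0.0015 -0.0052  0.    ]
```

>>> play_rows(series=[{"x":-0.47,"y":-0.775,"z":-0.12,"ax":0,"ay":0,"az":-0.366,"hand":-0.2},{"x":-0.47,"y":-0.775,"z":-0.12,"ax":0,"ay":0,"az":-0.366,"hand":-0.2},{"x":-0.47,"y":-0.775,"z":-0.12,"ax":0,"ay":0,"az":-0.366,"hand":-0.2},{"x":-0.47,"y":-0.775,"z":-0.12,"ax":0,"ay":0,"az":-0.366,"hand":-0.2},{"x":-0.47,"y":-0.775,"z":-0.12,"ax":0,"ay":0,"az":-0.366,"hand":-0.2}])

```text
time: 13.55
tcp_pos: [0.4652, 0.0983, 0.3317]
orientation: [-0.001, 0.929, 0.37, 0.0]
contact_force: [1.5, -1.3, 0.4]
gripper_width: 0.0344
finger_force: 0.0
```

>>> play_rows(series=[{"x":0,"y":0,"z":0,"ax":0,"ay":0,"az":-0.128,"hand":-0.2},{"x":0,"y":0,"z":0,"ax":0,"ay":0,"az":-0.128,"hand":-0.2},{"x":0,"y":0,"z":0,"ax":0,"ay":0,"az":-0.128,"hand":-0.2},{"x":0,"y":0,"z":0,"ax":0,"ay":0,"az":-0.128,"hand":-0.2},{"x":0,"y":0,"z":0,"ax":0,"ay":0,"az":-0.128,"hand":-0.2}])

```text
time: 14.05
tcp_pos: [0.4674, 0.0958, 0.331]
orientation: [-0.0, 0.839, 0.544, -0.0]
contact_force: [0.6, 0.1, -0.3]
gripper_width: 0.0343
finger_force: 0.0
```

Run:
```python
from m import *
s=sense();print(s['tcp_pos'],s['orientation']);T=pose(s);c=camera('wrist');save(c,'w3');np.save('w3.npy',(c,T),allow_pickle=True)
blobs(c,'blue',(105,120,30),(122,255,255),T,30)
P=cloud(c,T);hsv=cv2.cvtColor(c['frame'],cv2.COLOR_RGB2HSV);m=(cv2.inRange(hsv,(105,120,30),(122,255,255))>0)&(P[...,2]>.192)&(P[...,2]<.2)
n,l,st,ce=cv2.connectedComponentsWithStats(m.astype(np.uint8))
for i in range(1,n):
    if st[i,4]>15:p=P[l==i];print('top',ce[i],st[i,4],p.mean(0),cv2.minAreaRect(p[:,:2].astype(np.float32)))
m=(abs(P[...,2]-.153)<.006)&(P[...,1]>.15);v,u=np.nonzero(m);p=P[m];print('bar/peg pts',len(p),p.min(0),p.max(0))
```

```text
[0.46736167 0.09579128 0.33102219] [-1.41837266e-05  8.39208492e-01  5.43809782e-01 -1.65353795e-04]Traceback (most recent call last):
  File "<stdin>", line 2, in <module>
    arr = np.asanyarray(arr)
ValueError: setting an array element with a sequence. The requested array has an inhomogeneous shape after 1 dimensions. The detected shape was (2,) + inhomogeneous part.
```

View pics/w3.png

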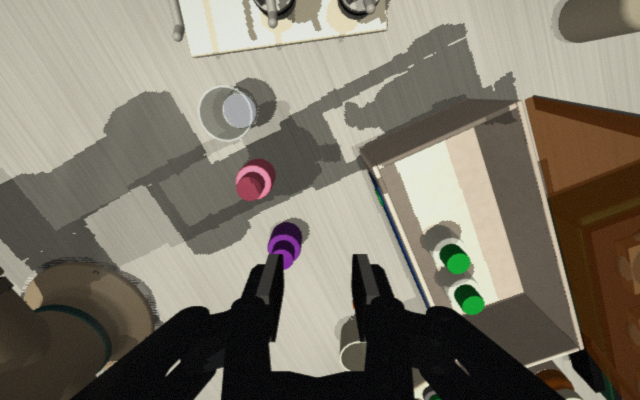

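The view shows both jars upright in the box at (455,258) and (468,298). The stand is only at the top edge, so I move 90 mm nearer.

>>> play_rows(series=[{"x":0.2,"y":0,"z":-0.1,"ax":0,"ay":0,"az":0,"hand":-0.2},{"x":0.36,"y":0,"z":-0.1,"ax":0,"ay":0,"az":0,"hand":-0.2},{"x":0.36,"y":0,"z":-0.1,"ax":0,"ay":0,"az":0,"hand":-0.2},{"x":0.36,"y":0,"z":-0.1,"ax":0,"ay":0,"az":0,"hand":-0.2},{"x":0.36,"y":0,"z":-0.1,"ax":0,"ay":0,"az":0,"hand":-0.2}])

```text
time: 14.6
tcp_pos: [0.5035, 0.1773, 0.3558]
orientation: [0.0, 0.839, 0.544, -0.001]
contact_force: [0.1, 0.8, 0.1]
gripper_width: 0.0341
finger_force: 0.0
```

```bash
cat > tabs.py <<'E'
from m import *
s=sense();print(s['tcp_pos']);T=pose(s);c=camera('wrist');save(c,'w4')
P=cloud(c,T);hsv=cv2.cvtColor(c['frame'],cv2.COLOR_RGB2HSV);m=(cv2.inRange(hsv,(100,100,25),(125,255,255))>0)
blobs(c,'blue',(100,100,25),(125,255,255),T,30)
m&=(P[...,2]>.191)&(P[...,2]<.203)
n,l,st,ce=cv2.connectedComponentsWithStats(m.astype(np.uint8))
for i in range(1,n):
    if st[i,4]>15:p=P[l==i];print('top',ce[i],st[i,4],p.mean(0).round(4),cv2.minAreaRect(p[:,:2].astype(np.float32)*1000))
m=(abs(P[...,2]-.152)<.006)&(P[...,1]>.15);p=P[m];print('bar/peg',len(p),p.min(0),p.max(0))
np.savez('pts.npz',p=p,P=P)
E
python3 tabs.py
```

```text
[0.50350789 0.17729185 0.35580008]
blue [362.7  90.1] 247 med [0.573 0.24  0.195] lo [0.567 0.234 0.172] hi [0.579 0.246 0.197]
blue [270.6  90.8] 247 med [0.502 0.271 0.195] lo [0.495 0.266 0.174] hi [0.507 0.277 0.197]
top [364.095  90.125] 200 [0.5738 0.2398 0.1952] ((573.9664306640625, 239.68109130859375), (11.655990600585938, 11.312711715698242), 18.5277042388916)
top [269.25247525  90.66831683] 202 [0.5009 0.2718 0.1953] ((500.7338562011719, 271.8267822265625), (11.536215782165527, 11.352032661437988), 18.574703216552734)
bar/peg 5465 [0.39769713 0.21628395 0.14637065] [0.62387924 0.34664739 0.15799437]
```

View pics/w4.png

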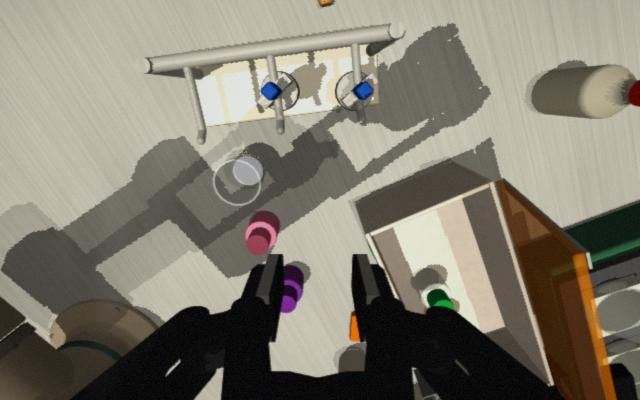

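Run:
```python
from h import *
P=np.load('pts.npz')['P']
for A,B in(((160,64),(385,33)),):
    L=[]
    for t in np.linspace(0,1,40):
        u=A[0]+t*(B[0]-A[0]);v=A[1]+t*(B[1]-A[1]);col=P[int(v)-7:int(v)+8,int(u)];L.append(col[np.nanargmax(col[:,2])])
    L=np.array(L);k=np.polyfit(L[:,0],L[:,1],1);print('bar fit',k,'angle',np.degrees(np.arctan(k[0])),'z',np.median(L[:,2]),L[0],L[-1],np.std(np.polyval(k,L[:,0])-L[:,1]))
    d=np.array([1,k[0]])/np.hypot(1,k[0]);n=np.array([-d[1],d[0]])  # toward +x_stand
    for p in((.5738,.2398),(.5009,.2718)): print('stand x',((np.array(p)-[0,k[1]])@n)*1000)
for uv in((280,128),(361,118),(201,138)): # peg tips
    b=P[uv[1]-4:uv[1]+5,uv[0]-4:uv[0]+5].reshape(-1,3);print('tip',uv,b[np.nanargmax(b[:,2])])
```

```text
bar fit [-0.30803723  0.46558349] angle -17.120780800841203 z 0.15763280672268487 [0.41545324 0.33843029 0.15762572] [0.61395882 0.27634737 0.1566458 ] 0.0018298117967621215
stand x -46.858946651608335
stand x -37.737794676635204
tip (280, 128) [0.4920067  0.23875601 0.16480098]
tip (361, 118) [0.56697769 0.21354315 0.16458877]
tip (201, 138) [0.41477171 0.26270247 0.16469056]
```

Run:
```python
from h import *
T=pose();T=go(.5738,.2398,.25,72.3,T);T=go(.5738,.2398,.183,72.3,T);T=go(.5738,.2398,.2,72.3,T)
T=go(.5738-.304*.07,.2398-.953*.07,.2,72.3,T);T=go(.5738-.304*.07,.2398-.953*.07,.265,72.3,T);T=go(.585,-.037,.265,72.3,T)
```

```text
go (0.5738, 0.2398, 0.25, 72.3) xyz [0.3442 0.1548 0.4234] a [-0.0002  0.0003 -0.0354]
go (0.5738, 0.2398, 0.183, 72.3) xyz [ 0.    -0.     0.268] a [0. 0. 0.]
go (0.5738, 0.2398, 0.2, 72.3) xyz [ 0.     0.    -0.068] a [0. 0. 0.]
go (0.55252, 0.17309000000000002, 0.2, 72.3) xyz [-0.2801  0.      0.    ] a [0. 0. 0.]
go (0.55252, 0.17309000000000002, 0.265, 72.3) xyz [ 0.    0.   -0.26] a [0. 0. 0.]
go (0.585, -0.037, 0.265, 72.3) xyz [-0.7611  0.3793  0.    ] a [0. 0. 0.]
```

>>> play_rows(series=[{"x":0.2,"y":0.1,"z":0.1,"ax":0,"ay":0,"az":-0.035,"hand":-0.25},{"x":0.344,"y":0.155,"z":0.3,"ax":0,"ay":0,"az":-0.035,"hand":-0.25},{"x":0.344,"y":0.155,"z":0.423,"ax":0,"ay":0,"az":-0.035,"hand":-0.25},{"x":0.344,"y":0.155,"z":0.423,"ax":0,"ay":0,"az":-0.035,"hand":-0.25},{"x":0.344,"y":0.155,"z":0.423,"ax":0,"ay":0,"az":-0.035,"hand":-0.25}])

```text
time: 15.15
tcp_pos: [0.5737, 0.2396, 0.25]
orientation: [-0.0, 0.808, 0.59, -0.002]
contact_force: [-0.4, -0.7, 1.1]
gripper_width: 0.0322
finger_force: 0.0
```

```bash
python3 tabs.py; python3 -c "
from h import *
go(.5738,.2398,.183,72.3)"
```

```text
[0.57372263 0.23964584 0.25002735]
blue [478.8   3.9] 265 med [0.766 0.348 0.026] lo [0.764 0.345 0.008] hi [0.781 0.356 0.048]
blue [195.  215.5] 731 med [0.505 0.274 0.192] lo [0.496 0.267 0.166] hi [0.508 0.279 0.196]
blue [318.8 227.2] 659 med [0.575 0.244 0.193] lo [0.569 0.235 0.166] hi [0.581 0.246 0.197]
top [188.75       221.67525773] 388 [0.502  0.2728 0.195 ] ((500.95062255859375, 272.32073974609375), (12.127388000488281, 11.604795455932617), 20.543222427368164)
top [318.9713467  234.36962751] 349 [0.5747 0.2408 0.1951] ((574.4781494140625, 239.9584503173828), (11.82150936126709, 12.090699195861816), 17.40815544128418)
bar/peg 9166 [0.39342038 0.23692316 0.14602619] [0.62834645 0.34875014 0.15799887]
go (0.5738, 0.2398, 0.183, 72.3) xyz [-0.0012 -0.0032  0.2764] a [ 0.0004 -0.0001 -0.0003]
```

View pics/w4.png

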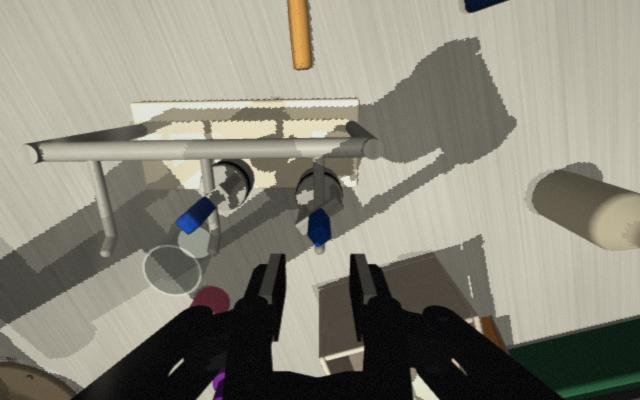

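Measured tab edges lie at about 18°, so the canisters hang yawed about 35° from the peg. I'll grip the right one square at yaw 108°, lift it, turn it back to line up with the peg, then draw it off.

Run:
```python
from h import *
T=pose();T=go(.5742,.2400,.183,108,T);T=go(.5742,.2400,.2005,73,T)
T=go(.5742-.296*.07,.24-.955*.07,.2005,73,T);T=go(.5742-.296*.07,.24-.955*.07,.265,73,T);T=go(.585,-.037,.265,73,T)
```

```text
go (0.5742, 0.24, 0.183, 108) xyz [ 0.     -0.0019  0.2764] a [ 4.000e-04  1.000e-04 -1.986e-01]
go (0.5742, 0.24, 0.2005, 73) xyz [ 0.    0.   -0.07] a [ 0.     -0.      0.1944]
go (0.5534800000000001, 0.17314999999999997, 0.2005, 73) xyz [-0.2799 -0.0011 -0.    ] a [0. 0. 0.]
go (0.5534800000000001, 0.17314999999999997, 0.265, 73) xyz [ 0.     0.    -0.258] a [0. 0. 0.]
go (0.585, -0.037, 0.265, 73) xyz [-0.767   0.3663  0.    ] a [0. 0. 0.]
```

>>> play_rows(series=[{"x":0,"y":0,"z":0,"ax":0,"ay":0,"az":-0.199,"hand":-0.25},{"x":0,"y":0,"z":0,"ax":0,"ay":0,"az":-0.199,"hand":-0.25},{"x":0,"y":0,"z":0,"ax":0,"ay":0,"az":-0.199,"hand":-0.25},{"x":0,"y":0,"z":0,"ax":0,"ay":0,"az":-0.199,"hand":-0.25},{"x":0,"y":0,"z":0,"ax":0,"ay":0,"az":-0.199,"hand":-0.25}])

```text
time: 15.7
tcp_pos: [0.5751, 0.2402, 0.2544]
orientation: [0.002, 0.587, 0.81, 0.002]
contact_force: [0.1, -1.4, -0.3]
gripper_width: 0.0319
finger_force: 0.0
```

```bash
python3 tabs.py|grep -v blue; cp pics/w4.png pics/w5.png; python3 -c "
from h import *
go(.5742,.2400,.183,108)"
```

```text
[0.57505952 0.24023216 0.25435564]
top [212.65837104 148.23076923] 442 [0.5012 0.2728 0.1952] ((500.8023986816406, 272.4577941894531), (12.065821647644043, 11.788711547851562), 24.39577865600586)
top [315.63141026 232.38461538] 312 [0.5736 0.2411 0.1952] ((573.7378540039062, 240.47215270996094), (10.745430946350098, 11.523209571838379), 18.293506622314453)
bar/peg 9632 [0.41066025 0.2169034  0.14603304] [0.62639637 0.33910019 0.15799868]
go (0.5742, 0.24, 0.183, 108) xyz [-1.000e-04 -4.700e-03  2.833e-01] a [0.0016 0.0002 0.0003]
```

View pics/w5.png

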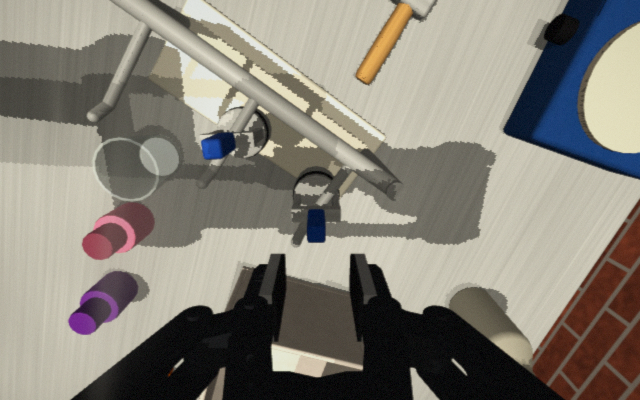

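The wrist view now shows the tab square between the jaws at (316,226) with its loop along the closing line. I descend and grip.

>>> play_rows(series=[{"x":0,"y":-0.003,"z":0.1,"ax":0,"ay":0,"az":0,"hand":-0.25},{"x":0,"y":-0.003,"z":0.2,"ax":0,"ay":0,"az":0,"hand":-0.25},{"x":0,"y":-0.003,"z":0.268,"ax":0,"ay":0,"az":0,"hand":-0.25},{"x":0,"y":-0.003,"z":0.268,"ax":0,"ay":0,"az":0,"hand":-0.25},{"x":0,"y":-0.003,"z":0.268,"ax":0,"ay":0,"az":0,"hand":-1}])

```text
time: 16.25
tcp_pos: [0.5742, 0.2405, 0.1849]
orientation: [0.001, 0.588, 0.809, 0.001]
contact_force: [0.3, 0.6, -0.4]
gripper_width: 0.0187
finger_force: 0.0
```

>>> play_rows(series=[{"x":0,"y":0,"z":0,"ax":0,"ay":0,"az":0,"hand":-1},{"x":0,"y":0,"z":0,"ax":0,"ay":0,"az":0,"hand":-1},{"x":0,"y":0,"z":0,"ax":0,"ay":0,"az":0,"hand":-1},{"x":0,"y":0,"z":0,"ax":0,"ay":0,"az":0,"hand":-1}])

```text
time: 16.65
tcp_pos: [0.5745, 0.2407, 0.1854]
orientation: [0.001, 0.587, 0.81, 0.001]
contact_force: [-1.3, -0.8, 6.3]
gripper_width: 0.0109
finger_force: 59.7
```

```bash
python3 -c "
from h import *
print(pose().round(4)[:3,3],sense()['gripper_width']);go(.5742,.24,.2005,73)"
```

```text
[0.5745 0.2407 0.1854] 0.010922165646211516
go (0.5742, 0.24, 0.2005, 73) xyz [-0.0024 -0.002  -0.0605] a [ 1.000e-03 -1.000e-04  1.951e-01]
```

>>> play_rows(series=[{"x":0,"y":0,"z":-0.03,"ax":0,"ay":0,"az":0,"hand":-1},{"x":0,"y":0,"z":-0.06,"ax":0,"ay":0,"az":0,"hand":-1},{"x":0,"y":0,"z":-0.07,"ax":0,"ay":0,"az":0,"hand":-1},{"x":0,"y":0,"z":-0.07,"ax":0,"ay":0,"az":0,"hand":-1},{"x":0,"y":0,"z":-0.07,"ax":0,"ay":0,"az":0,"hand":-1}])

```text
time: 17.15
tcp_pos: [0.5735, 0.2406, 0.2008]
orientation: [-0.0, 0.587, 0.81, -0.0]
contact_force: [-0.2, -0.5, -1.3]
gripper_width: 0.0108
finger_force: 58.9
```

>>> play_rows(series=[{"x":0,"y":0,"z":0,"ax":0,"ay":0,"az":0.045,"hand":-1},{"x":0,"y":0,"z":0,"ax":0,"ay":0,"az":0.09,"hand":-1},{"x":0,"y":0,"z":0,"ax":0,"ay":0,"az":0.135,"hand":-1},{"x":0,"y":0,"z":0,"ax":0,"ay":0,"az":0.18,"hand":-1},{"x":0,"y":0,"z":0,"ax":0,"ay":0,"az":0.195,"hand":-1}])

```text
time: 17.65
tcp_pos: [0.5734, 0.2405, 0.2004]
orientation: [-0.0, 0.805, 0.594, -0.001]
contact_force: [0.6, -0.5, -1.5]
gripper_width: 0.0108
finger_force: 58.9
```

>>> play_rows(series=[{"x":0,"y":0,"z":0,"ax":0,"ay":0,"az":0,"hand":-1},{"x":0,"y":0,"z":0,"ax":0,"ay":0,"az":0,"hand":-1},{"x":0,"y":0,"z":0,"ax":0,"ay":0,"az":0,"hand":-1}])

```text
time: 17.95
tcp_pos: [0.5736, 0.2406, 0.2008]
orientation: [-0.0, 0.803, 0.595, -0.0]
contact_force: [0.2, -0.0, -2.1]
gripper_width: 0.0112
finger_force: 58.9
```

```bash
python3 -c "
from h import *
s=sense();print(pose().round(4)[:3,3],s['contact_force']);go(.5742-.296*.07,.24-.955*.07,.2005,73)
c=camera('wrist');save(c,'w6')"
```

```text
[0.5736 0.2406 0.2008] [ 0.15461095 -0.04037363 -2.14234609]
go (0.5534800000000001, 0.17314999999999997, 0.2005, 73) xyz [-0.2815  0.0016  0.0013] a [-0.0001  0.0001  0.0004]
```

View pics/w6.png

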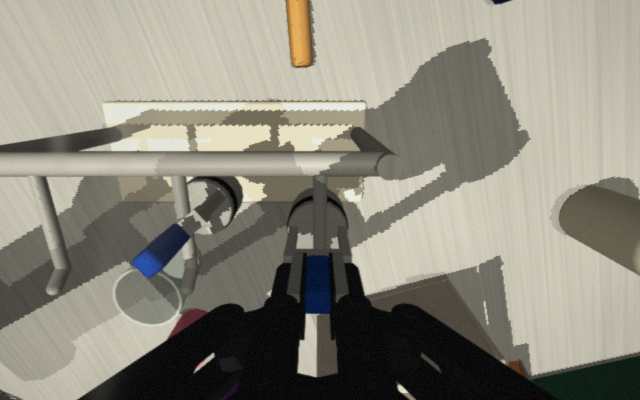

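The canister is held at (318,285), aligned, with the peg centred inside its loop at (320,215). I draw it off and carry it over the box.

>>> play_rows(series=[{"x":-0.06,"y":0,"z":0,"ax":0,"ay":0,"az":0,"hand":-1},{"x":-0.13,"y":0,"z":0,"ax":0,"ay":0,"az":0,"hand":-1},{"x":-0.2,"y":0,"z":0,"ax":0,"ay":0,"az":0,"hand":-1},{"x":-0.26,"y":0,"z":0,"ax":0,"ay":0,"az":0,"hand":-1},{"x":-0.28,"y":0,"z":0,"ax":0,"ay":0,"az":0,"hand":-1}])

```text
time: 18.5
tcp_pos: [0.5524, 0.1713, 0.2013]
orientation: [0.0, 0.804, 0.594, -0.0]
contact_force: [0.5, 0.5, -1.2]
gripper_width: 0.0111
finger_force: 58.8
```

>>> play_rows(series=[{"x":0,"y":0,"z":0,"ax":0,"ay":0,"az":0,"hand":-1},{"x":0,"y":0,"z":-0.1,"ax":0,"ay":0,"az":0,"hand":-1},{"x":0,"y":0,"z":-0.24,"ax":0,"ay":0,"az":0,"hand":-1},{"x":0,"y":0,"z":-0.28,"ax":0,"ay":0,"az":0,"hand":-1},{"x":0,"y":0,"z":-0.28,"ax":0,"ay":0,"az":0,"hand":-1}])

```text
time: 19.0
tcp_pos: [0.5544, 0.1743, 0.2727]
orientation: [0.001, 0.804, 0.595, 0.002]
contact_force: [-0.5, -0.4, -0.9]
gripper_width: 0.0106
finger_force: 59.0
```

```bash
python3 -c "
from h import *
s=sense();print(pose().round(4)[:3,3],s['contact_force'],s['gripper_width']);T=go(.585,-.035,.265,20);go(.585,-.035,.112,20,T)"
```

```text
[0.5544 0.1743 0.2727] [-0.54175672 -0.44587624 -0.93511355] 0.010575399197121528
go (0.585, -0.035, 0.265, 20) xyz [-0.7652  0.3609  0.0305] a [ 0.0008 -0.0013  0.2948]
go (0.585, -0.035, 0.112, 20) xyz [ 0.    -0.     0.612] a [0. 0. 0.]
```

>>> play_rows(series=[{"x":-0.16,"y":0.07,"z":0,"ax":0,"ay":0,"az":0.045,"hand":-1},{"x":-0.33,"y":0.15,"z":0,"ax":0,"ay":0,"az":0.09,"hand":-1},{"x":-0.5,"y":0.23,"z":0,"ax":0,"ay":0,"az":0.135,"hand":-1},{"x":-0.65,"y":0.31,"z":0,"ax":0,"ay":0,"az":0.18,"hand":-1},{"x":-0.765,"y":0.36,"z":0,"ax":0,"ay":0,"az":0.225,"hand":-1}])

```text
time: 19.5
tcp_pos: [0.5832, -0.0379, 0.2686]
orientation: [-0.0, 0.961, 0.277, -0.001]
contact_force: [0.5, 0.5, -1.3]
gripper_width: 0.011
finger_force: 59.0
```

>>> play_rows(series=[{"x":0,"y":0,"z":0,"ax":0,"ay":0,"az":0.035,"hand":-1},{"x":0,"y":0,"z":0,"ax":0,"ay":0,"az":0.07,"hand":-1},{"x":0,"y":0,"z":0,"ax":0,"ay":0,"az":0.07,"hand":-1},{"x":0,"y":0,"z":0,"ax":0,"ay":0,"az":0.07,"hand":-1}])

```text
time: 19.9
tcp_pos: [0.583, -0.0352, 0.2695]
orientation: [-0.0, 0.985, 0.174, -0.001]
contact_force: [0.3, -0.0, -1.5]
gripper_width: 0.0103
finger_force: 59.0
```

```bash
python3 -c "
from h import *
s=sense();print(pose().round(4)[:3,3],s['contact_force'],s['gripper_width']);go(.585,-.035,.112,20);c=camera('wrist');save(c,'w7')"
```

```text
[ 0.583  -0.0352  0.2695] [ 0.26794925 -0.01814232 -1.49600897] 0.010331626964131507
go (0.585, -0.035, 0.112, 20) xyz [0.0093 0.0029 0.63  ] a [-0.0004  0.0007  0.0004]
```

View pics/w7.png

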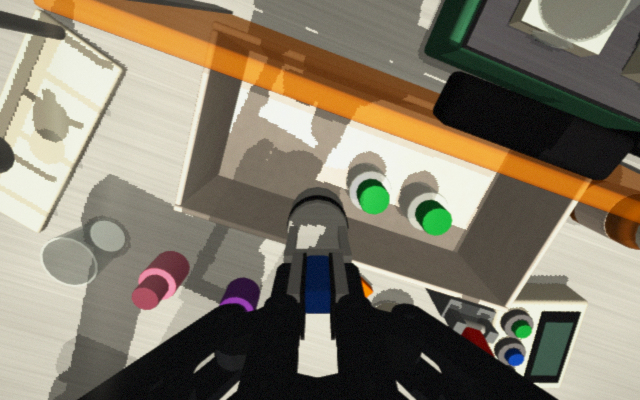

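The held canister (318,205) sits over the box, left of the jars at (370,195) and (432,218). I lower it.

>>> play_rows(series=[{"x":0,"y":0,"z":0.1,"ax":0,"ay":0,"az":0,"hand":-1},{"x":0,"y":0,"z":0.25,"ax":0,"ay":0,"az":0,"hand":-1},{"x":0,"y":0,"z":0.4,"ax":0,"ay":0,"az":0,"hand":-1},{"x":0,"y":0,"z":0.52,"ax":0,"ay":0,"az":0,"hand":-1},{"x":0,"y":0,"z":0.58,"ax":0,"ay":0,"az":0,"hand":-1}])

```text
time: 20.45
tcp_pos: [0.5814, -0.0346, 0.1227]
orientation: [-0.001, 0.985, 0.174, -0.003]
contact_force: [-0.4, 0.6, -1.5]
gripper_width: 0.0108
finger_force: 58.9
```

>>> play_rows(series=[{"x":0,"y":0,"z":0.02,"ax":0,"ay":0,"az":0,"hand":-1},{"x":0,"y":0,"z":0.035,"ax":0,"ay":0,"az":0,"hand":-1},{"x":0,"y":0,"z":0.045,"ax":0,"ay":0,"az":0,"hand":-1},{"x":0,"y":0,"z":0.05,"ax":0,"ay":0,"az":0,"hand":-1},{"x":0,"y":0,"z":0.05,"ax":0,"ay":0,"az":0,"hand":-1}])

```text
time: 20.95
tcp_pos: [0.5839, -0.0356, 0.1143]
orientation: [0.0, 0.985, 0.173, 0.001]
contact_force: [0.3, -0.8, -0.9]
gripper_width: 0.0108
finger_force: 59.0
```

>>> play_rows(series=[{"x":0,"y":0,"z":0.006,"ax":0,"ay":0,"az":0,"hand":-1},{"x":0,"y":0,"z":0.012,"ax":0,"ay":0,"az":0,"hand":-1},{"x":0,"y":0,"z":0.016,"ax":0,"ay":0,"az":0,"hand":-1},{"x":0,"y":0,"z":0.016,"ax":0,"ay":0,"az":0,"hand":-1}])

```text
time: 21.35
tcp_pos: [0.5836, -0.0355, 0.1097]
orientation: [0.0, 0.985, 0.173, 0.0]
contact_force: [-0.7, 0.0, -0.0]
gripper_width: 0.0108
finger_force: 59.2
```

>>> play_rows(series=[{"x":0,"y":0,"z":0.003,"ax":0,"ay":0,"az":0,"hand":-1},{"x":0,"y":0,"z":0.003,"ax":0,"ay":0,"az":0,"hand":-1}])

```text
time: 21.55
tcp_pos: [0.5837, -0.0355, 0.1096]
orientation: [0.0, 0.985, 0.173, 0.0]
contact_force: [-1.4, 0.7, 4.2]
gripper_width: 0.0109
finger_force: 59.9
```

>>> play_rows(series=[{"x":0,"y":0,"z":0,"ax":0,"ay":0,"az":0,"hand":-0.5},{"x":0,"y":0,"z":0,"ax":0,"ay":0,"az":0,"hand":-0.35},{"x":0,"y":0,"z":0,"ax":0,"ay":0,"az":0,"hand":-0.35},{"x":0,"y":0,"z":0,"ax":0,"ay":0,"az":0,"hand":-0.35}])

```text
time: 21.95
tcp_pos: [0.5835, -0.0356, 0.1086]
orientation: [0.0, 0.985, 0.173, -0.0]
contact_force: [0.3, 0.1, -0.2]
gripper_width: 0.0279
finger_force: 0.0
```

>>> play_rows(series=[{"x":0,"y":0,"z":-0.1,"ax":0,"ay":0,"az":0,"hand":-0.3},{"x":0,"y":0,"z":-0.3,"ax":0,"ay":0,"az":0,"hand":-0.3},{"x":0,"y":0,"z":-0.5,"ax":0,"ay":0,"az":0,"hand":-0.3},{"x":0,"y":0,"z":-0.64,"ax":0,"ay":0,"az":0,"hand":-0.3},{"x":0,"y":0,"z":-0.64,"ax":0,"ay":0,"az":0,"hand":-0.3}])

```text
time: 22.45
tcp_pos: [0.5865, -0.036, 0.275]
orientation: [0.002, 0.985, 0.173, 0.006]
contact_force: [-0.1, 0.7, -0.2]
gripper_width: 0.0302
finger_force: 0.0
```

```bash
python3 -c "
from m import *
s=sense();T=pose(s);c=camera('wrist');blobs(c,'W',(105,120,30),(122,255,255),T,100);blobs(c,'W',(50,120,50),(75,255,255),T,100)
T=go(.515,.12,.27,65);T=go(.5012,.2725,.26,108,T)"
```

```text
W [314.5 190.7] 230 med [ 0.586 -0.035  0.119] lo [ 0.578 -0.04   0.091] hi [ 0.589 -0.03   0.121]
W [511.4 355. ] 120 med [ 0.449 -0.358  0.066] lo [ 0.443 -0.368  0.058] hi [ 0.616 -0.084  0.329]
W [456.6  24.6] 710 med [ 0.765 -0.105  0.079] lo [ 0.744 -0.111  0.075] hi [ 0.784 -0.101  0.081]
W [533.7  91.1] 569 med [ 0.74  -0.198  0.075] lo [ 0.739 -0.313  0.068] hi [ 0.741 -0.12   0.078]
W [368.2 199.8] 799 med [ 0.586 -0.094  0.083] lo [ 0.571 -0.109  0.064] hi [ 0.599 -0.081  0.085]
W [428.  220.4] 839 med [ 0.587 -0.163  0.083] lo [ 0.572 -0.18   0.062] hi [ 0.599 -0.153  0.085]
W [516.  329.5] 244 med [ 0.486 -0.343  0.066] lo [ 0.476 -0.354  0.059] hi [ 0.494 -0.337  0.068]
go (0.515, 0.12, 0.27, 65) xyz [-0.0508 -0.6812  0.0047] a [ 0.0018 -0.0013 -0.2504]
go (0.5012, 0.2725, 0.26, 108) xyz [ 0.5295 -0.3078  0.04  ] a [ 0.      0.     -0.2389]
```

>>> play_rows(series=[{"x":-0.05,"y":-0.68,"z":0,"ax":0,"ay":0,"az":-0.25,"hand":-0.3},{"x":-0.05,"y":-0.68,"z":0,"ax":0,"ay":0,"az":-0.25,"hand":-0.3},{"x":-0.05,"y":-0.68,"z":0,"ax":0,"ay":0,"az":-0.25,"hand":-0.3},{"x":-0.05,"y":-0.68,"z":0,"ax":0,"ay":0,"az":-0.25,"hand":-0.3},{"x":-0.05,"y":-0.68,"z":0,"ax":0,"ay":0,"az":-0.25,"hand":-0.3}])

```text
time: 23.0
tcp_pos: [0.5111, 0.1228, 0.267]
orientation: [-0.001, 0.85, 0.526, -0.002]
contact_force: [0.7, -1.1, -0.4]
gripper_width: 0.03
finger_force: 0.0
```

>>> play_rows(series=[{"x":0.53,"y":-0.3,"z":0.04,"ax":0,"ay":0,"az":-0.24,"hand":-0.3},{"x":0.53,"y":-0.3,"z":0.04,"ax":0,"ay":0,"az":-0.24,"hand":-0.3},{"x":0.53,"y":-0.3,"z":0.04,"ax":0,"ay":0,"az":-0.24,"hand":-0.3},{"x":0.53,"y":-0.3,"z":0.04,"ax":0,"ay":0,"az":-0.24,"hand":-0.3},{"x":0.53,"y":-0.3,"z":0.04,"ax":0,"ay":0,"az":-0.24,"hand":-0.3}])

```text
time: 23.5
tcp_pos: [0.5059, 0.2738, 0.2561]
orientation: [-0.001, 0.599, 0.801, -0.002]
contact_force: [-0.7, -0.4, 0.1]
gripper_width: 0.0297
finger_force: 0.0
```

```bash
python3 tabs.py|grep -v blue; python3 -c "
from h import *
go(.5012,.2726,.255,111)"
```

```text
[0.50594664 0.27381004 0.25609367]
top [309.39252336 231.16199377] 321 [0.5002 0.2734 0.1952] ((500.235107421875, 272.7705383300781), (11.562561988830566, 11.692098617553711), 19.498008728027344)
bar/peg 8225 [0.39740717 0.23193737 0.146207  ] [0.62480852 0.34910898 0.15799734]
go (0.5012, 0.2726, 0.255, 111) xyz [ 0.004  -0.0193  0.0052] a [-0.0014  0.0001 -0.0246]
```

>>> play_rows(series=[{"x":0.004,"y":-0.02,"z":0,"ax":0,"ay":0,"az":-0.01,"hand":-0.3},{"x":0.004,"y":-0.02,"z":0,"ax":0,"ay":0,"az":-0.01,"hand":-0.3},{"x":0.004,"y":-0.02,"z":0,"ax":0,"ay":0,"az":-0.01,"hand":-0.3}])

```text
time: 23.85
tcp_pos: [0.502, 0.2713, 0.2584]
orientation: [-0.0, 0.591, 0.807, -0.0]
contact_force: [0.8, 0.2, -0.2]
gripper_width: 0.0301
finger_force: 0.0
```

```bash
python3 tabs.py|grep -v blue; cp pics/w4.png pics/w8.png;python3 -c "
from h import *
go(.5007,.2727,.185,109.5)"
```

```text
[0.50201959 0.27125163 0.25842916]
top [315.89389068 227.78135048] 311 [0.5    0.2733 0.1951] ((500.1971740722656, 272.8163757324219), (11.411205291748047, 11.384611129760742), 22.81557846069336)
bar/peg 8153 [0.39288184 0.22686408 0.14618933] [0.62475033 0.34902957 0.1579927 ]
go (0.5007, 0.2727, 0.185, 109.5) xyz [ 0.0072 -0.0042  0.2945] a [-0.      0.     -0.0108]
```

View pics/w8.png

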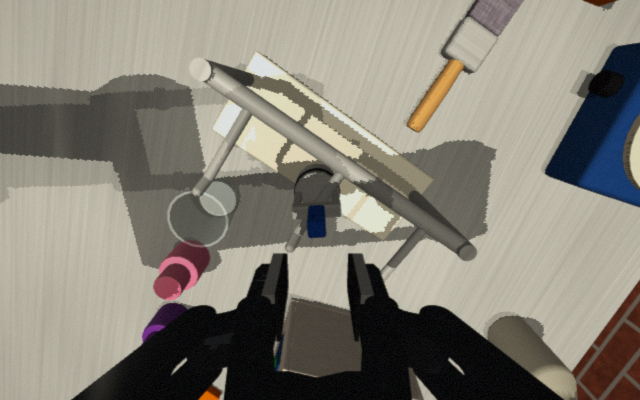

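The second tab at (317,221) is square and centred, and the right peg is empty. I descend and grip.

>>> play_rows(series=[{"x":0.007,"y":-0.006,"z":0.1,"ax":0,"ay":0,"az":-0.01,"hand":-0.25},{"x":0.007,"y":-0.006,"z":0.2,"ax":0,"ay":0,"az":-0.01,"hand":-0.25},{"x":0.007,"y":-0.006,"z":0.29,"ax":0,"ay":0,"az":-0.01,"hand":-0.25},{"x":0.007,"y":-0.006,"z":0.295,"ax":0,"ay":0,"az":-0.01,"hand":-0.25},{"x":0.007,"y":-0.006,"z":0.295,"ax":0,"ay":0,"az":-0.01,"hand":-1}])

```text
time: 24.4
tcp_pos: [0.5005, 0.2727, 0.1851]
orientation: [-0.0, 0.578, 0.816, -0.0]
contact_force: [0.2, -0.4, 0.8]
gripper_width: 0.019
finger_force: 0.0
```

>>> play_rows(series=[{"x":0,"y":0,"z":0,"ax":0,"ay":0,"az":0,"hand":-1},{"x":0,"y":0,"z":0,"ax":0,"ay":0,"az":0,"hand":-1},{"x":0,"y":0,"z":0,"ax":0,"ay":0,"az":0,"hand":-1},{"x":0,"y":0,"z":0,"ax":0,"ay":0,"az":0,"hand":-1}])

```text
time: 24.8
tcp_pos: [0.5009, 0.2732, 0.186]
orientation: [0.001, 0.577, 0.817, 0.001]
contact_force: [0.5, -0.1, 1.2]
gripper_width: 0.0109
finger_force: 59.8
```

>>> play_rows(series=[{"x":0,"y":0,"z":-0.03,"ax":0,"ay":0,"az":0,"hand":-1},{"x":0,"y":0,"z":-0.06,"ax":0,"ay":0,"az":0,"hand":-1},{"x":0,"y":0,"z":-0.07,"ax":0,"ay":0,"az":0,"hand":-1},{"x":0,"y":0,"z":-0.07,"ax":0,"ay":0,"az":0,"hand":-1},{"x":0,"y":0,"z":-0.07,"ax":0,"ay":0,"az":0,"hand":-1}])

```text
time: 25.3
tcp_pos: [0.5003, 0.2729, 0.2025]
orientation: [0.0, 0.577, 0.817, -0.0]
contact_force: [0.3, -0.2, -1.4]
gripper_width: 0.0105
finger_force: 59.6
```

```bash
python3 -c "
from h import *
s=sense();print(pose().round(4)[:3,3],s['gripper_width']);go(*s['tcp_pos'],73)"
```

```text
[0.5003 0.2729 0.2025] 0.010537381099462409
go (np.float64(0.5002577283519245), np.float64(0.27293990542605884), np.float64(0.20252071926093074), 73) xyz [0. 0. 0.] a [-0.      0.      0.2027]
```

>>> play_rows(series=[{"x":0,"y":0,"z":0,"ax":0,"ay":0,"az":0.045,"hand":-1},{"x":0,"y":0,"z":0,"ax":0,"ay":0,"az":0.09,"hand":-1},{"x":0,"y":0,"z":0,"ax":0,"ay":0,"az":0.135,"hand":-1},{"x":0,"y":0,"z":0,"ax":0,"ay":0,"az":0.18,"hand":-1},{"x":0,"y":0,"z":0,"ax":0,"ay":0,"az":0.203,"hand":-1}])

```text
time: 25.8
tcp_pos: [0.5001, 0.2729, 0.2021]
orientation: [-0.0, 0.805, 0.593, -0.0]
contact_force: [0.0, 0.0, -1.4]
gripper_width: 0.011
finger_force: 59.6
```

>>> play_rows(series=[{"x":0,"y":0,"z":0,"ax":0,"ay":0,"az":0,"hand":-1},{"x":0,"y":0,"z":0,"ax":0,"ay":0,"az":0,"hand":-1},{"x":0,"y":0,"z":0,"ax":0,"ay":0,"az":0,"hand":-1}])

```text
time: 26.1
tcp_pos: [0.5003, 0.273, 0.2024]
orientation: [0.0, 0.804, 0.595, -0.0]
contact_force: [0.3, 0.8, -1.0]
gripper_width: 0.0107
finger_force: 59.6
```

>>> play_rows(series=[{"x":-0.06,"y":0,"z":0,"ax":0,"ay":0,"az":0,"hand":-1},{"x":-0.13,"y":0,"z":0,"ax":0,"ay":0,"az":0,"hand":-1},{"x":-0.2,"y":0,"z":0,"ax":0,"ay":0,"az":0,"hand":-1},{"x":-0.27,"y":0,"z":0,"ax":0,"ay":0,"az":0,"hand":-1},{"x":-0.3,"y":0,"z":0,"ax":0,"ay":0,"az":0,"hand":-1}])

```text
time: 26.6
tcp_pos: [0.4773, 0.1989, 0.2027]
orientation: [0.0, 0.805, 0.594, -0.0]
contact_force: [0.2, 0.2, -1.1]
gripper_width: 0.0107
finger_force: 59.5
```

>>> play_rows(series=[{"x":0,"y":0,"z":0,"ax":0,"ay":0,"az":0,"hand":-1},{"x":0,"y":0,"z":-0.1,"ax":0,"ay":0,"az":0,"hand":-1},{"x":0,"y":0,"z":-0.24,"ax":0,"ay":0,"az":0,"hand":-1},{"x":0,"y":0,"z":-0.28,"ax":0,"ay":0,"az":0,"hand":-1},{"x":0,"y":0,"z":-0.28,"ax":0,"ay":0,"az":0,"hand":-1}])

```text
time: 27.1
tcp_pos: [0.4796, 0.2019, 0.2742]
orientation: [0.001, 0.804, 0.594, 0.002]
contact_force: [-0.8, -0.8, -1.4]
gripper_width: 0.0111
finger_force: 59.6
```

```bash
python3 -c "
from h import *
s=sense();print(pose().round(4)[:3,3],s['contact_force'],s['gripper_width']);T=go(.585,.026,.272,20)"
```

```text
[0.4796 0.2019 0.2742] [-0.7960214  -0.84685561 -1.4205663 ] 0.011058281660830203
go (0.585, 0.026, 0.272, 20) xyz [-0.549   0.6095  0.0094] a [ 0.0007 -0.0013  0.2942]
```

>>> play_rows(series=[{"x":-0.12,"y":0.13,"z":0,"ax":0,"ay":0,"az":0.045,"hand":-1},{"x":-0.24,"y":0.26,"z":0,"ax":0,"ay":0,"az":0.09,"hand":-1},{"x":-0.36,"y":0.4,"z":0,"ax":0,"ay":0,"az":0.135,"hand":-1},{"x":-0.48,"y":0.53,"z":0,"ax":0,"ay":0,"az":0.18,"hand":-1},{"x":-0.549,"y":0.61,"z":0,"ax":0,"ay":0,"az":0.225,"hand":-1}])

```text
time: 27.6
tcp_pos: [0.5846, 0.0225, 0.2701]
orientation: [0.0, 0.961, 0.276, -0.001]
contact_force: [0.6, 0.2, -0.7]
gripper_width: 0.0109
finger_force: 59.5
```

>>> play_rows(series=[{"x":0,"y":0,"z":0,"ax":0,"ay":0,"az":0.035,"hand":-1},{"x":0,"y":0,"z":0,"ax":0,"ay":0,"az":0.07,"hand":-1},{"x":0,"y":0,"z":0,"ax":0,"ay":0,"az":0.07,"hand":-1},{"x":0,"y":0,"z":0,"ax":0,"ay":0,"az":0.07,"hand":-1}])

```text
time: 28.0
tcp_pos: [0.5833, 0.0255, 0.271]
orientation: [-0.0, 0.985, 0.173, -0.001]
contact_force: [-0.4, 0.6, -1.1]
gripper_width: 0.0106
finger_force: 59.5
```

```bash
python3 -c "
from m import *
s=sense();print(pose().round(4)[:3,3],s['contact_force'],s['gripper_width']);go(.585,.026,.112,20)
blobs(camera('wrist'),'W',(105,120,30),(122,255,255),pose(),80)
blobs(camera('side'),'W',(105,120,30),(122,255,255),None,10)"
```

```text
[0.5833 0.0255 0.271 ] [-0.35901411  0.62218917 -1.08968592] 0.010638958344534433
go (0.585, 0.026, 0.112, 20) xyz [0.0084 0.0012 0.6362] a [-0.0003  0.0007 -0.0001]
W [377.1 207.9] 285 med [ 0.585 -0.033  0.118] lo [ 0.578 -0.04   0.092] hi [ 0.589 -0.029  0.121]
W [317.3 284. ] 1383 med [0.587 0.027 0.276] lo [0.579 0.021 0.251] hi [0.589 0.032 0.282]
W [555.  367.1] 162 med [ 0.447 -0.359  0.067] lo [ 0.437 -0.368  0.059] hi [ 0.452 -0.352  0.068]
W [41.3 74.7] 11498 med [-0.429  1.049  0.179] lo [-0.6    1.041 -0.191] hi [-0.239  1.057  0.436]
W [316.3 115.2] 44 med [0.652 0.63  0.098] lo [0.646 0.54  0.089] hi [0.658 0.689 0.101]
W [192.4 117.6] 100 med [0.21  0.55  0.132] lo [0.196 0.544 0.114] hi [0.225 0.565 0.147]
W [136.6 120.3] 112 med [0.03  0.551 0.132] lo [0.016 0.544 0.115] hi [0.046 0.561 0.147]
W [359.7 148.8] 172 med [0.766 0.414 0.044] lo [0.763 0.35  0.012] hi [0.78  0.475 0.06 ]
W [401.8 146.9] 29 med [0.903 0.364 0.059] lo [ 0.682 -0.12   0.057] hi [0.909 0.412 0.279]
W [339.9 206. ] 60 med [ 0.581 -0.041  0.108] lo [ 0.577 -0.043  0.091] hi [ 0.586 -0.032  0.119]
W [315.7 222.1] 119 med [ 0.524 -0.044  0.069] lo [ 0.522 -0.091  0.052] hi [0.525 0.011 0.09 ]
W [303.2 339.6] 123 med [ 0.441 -0.365  0.065] lo [ 0.432 -0.373  0.06 ] hi [ 0.45  -0.355  0.068]
```

Held at 0.0255; lower to about 0.110.

>>> play_rows(series=[{"x":0,"y":0,"z":0.1,"ax":0,"ay":0,"az":0,"hand":-1},{"x":0,"y":0,"z":0.25,"ax":0,"ay":0,"az":0,"hand":-1},{"x":0,"y":0,"z":0.4,"ax":0,"ay":0,"az":0,"hand":-1},{"x":0,"y":0,"z":0.52,"ax":0,"ay":0,"az":0,"hand":-1},{"x":0,"y":0,"z":0.58,"ax":0,"ay":0,"az":0,"hand":-1}])

```text
time: 28.6
tcp_pos: [0.5818, 0.0258, 0.1244]
orientation: [-0.001, 0.985, 0.173, -0.002]
contact_force: [-0.7, 0.7, -1.1]
gripper_width: 0.0111
finger_force: 59.5
```

>>> play_rows(series=[{"x":0,"y":0,"z":0.02,"ax":0,"ay":0,"az":0,"hand":-1},{"x":0,"y":0,"z":0.035,"ax":0,"ay":0,"az":0,"hand":-1},{"x":0,"y":0,"z":0.05,"ax":0,"ay":0,"az":0,"hand":-1},{"x":0,"y":0,"z":0.06,"ax":0,"ay":0,"az":0,"hand":-1},{"x":0,"y":0,"z":0.06,"ax":0,"ay":0,"az":0,"hand":-1}])

```text
time: 29.1
tcp_pos: [0.5841, 0.0253, 0.113]
orientation: [0.0, 0.985, 0.172, 0.0]
contact_force: [-0.2, -0.3, -1.3]
gripper_width: 0.0107
finger_force: 59.5
```

>>> play_rows(series=[{"x":0,"y":0,"z":0.004,"ax":0,"ay":0,"az":0,"hand":-1},{"x":0,"y":0,"z":0.007,"ax":0,"ay":0,"az":0,"hand":-1},{"x":0,"y":0,"z":0.007,"ax":0,"ay":0,"az":0,"hand":-1}])

```text
time: 29.4
tcp_pos: [0.5839, 0.0253, 0.1109]
orientation: [0.0, 0.985, 0.172, 0.0]
contact_force: [-0.2, 0.3, -1.7]
gripper_width: 0.0109
finger_force: 59.5
```

>>> play_rows(series=[{"x":0,"y":0,"z":0.003,"ax":0,"ay":0,"az":0,"hand":-1},{"x":0,"y":0,"z":0.006,"ax":0,"ay":0,"az":0,"hand":-1},{"x":0,"y":0,"z":0.006,"ax":0,"ay":0,"az":0,"hand":-1}])

```text
time: 29.7
tcp_pos: [0.5841, 0.0253, 0.1101]
orientation: [0.0, 0.985, 0.172, 0.0]
contact_force: [-1.4, -0.4, 3.6]
gripper_width: 0.0105
finger_force: 60.3
```

>>> play_rows(series=[{"x":0,"y":0,"z":0,"ax":0,"ay":0,"az":0,"hand":-0.5},{"x":0,"y":0,"z":0,"ax":0,"ay":0,"az":0,"hand":-0.35},{"x":0,"y":0,"z":0,"ax":0,"ay":0,"az":0,"hand":-0.35},{"x":0,"y":0,"z":0,"ax":0,"ay":0,"az":0,"hand":-0.35}])

```text
time: 30.1
tcp_pos: [0.5838, 0.0253, 0.1091]
orientation: [0.0, 0.985, 0.172, -0.0]
contact_force: [-0.8, -0.1, 0.1]
gripper_width: 0.0278
finger_force: 0.0
```

>>> play_rows(series=[{"x":0,"y":0,"z":-0.15,"ax":0,"ay":0,"az":0,"hand":-0.35},{"x":0,"y":0,"z":-0.35,"ax":0,"ay":0,"az":0,"hand":-0.35},{"x":0,"y":0,"z":-0.55,"ax":0,"ay":0,"az":0,"hand":-0.35},{"x":0,"y":0,"z":-0.75,"ax":0,"ay":0,"az":0,"hand":-0.35},{"x":0,"y":0,"z":-0.95,"ax":0,"ay":0,"az":0,"hand":-0.35}])

```text
time: 30.6
tcp_pos: [0.5834, 0.0253, 0.3488]
orientation: [0.0, 0.985, 0.172, 0.0]
contact_force: [1.1, 0.3, -0.1]
gripper_width: 0.0276
finger_force: 0.0
```

```bash
python3 -c "
from m import *
s=sense();T=pose(s);print(s['tcp_pos']);c=camera('wrist');save(c,'w9')
blobs(c,'W',(105,120,30),(122,255,255),T,80);blobs(c,'W',(50,120,50),(75,255,255),T,300)
a=camera('scene');P=cloud(a);k=(P[...,0]>.70)&(P[...,0]<1)&(P[...,1]>-.3)&(P[...,1]<.1)&(P[...,2]<.5);print('behind z max',np.nanpercentile(P[k][:,2],[50,95,99.5]))
hsv=cv2.cvtColor(a['frame'],cv2.COLOR_RGB2HSV);P2=P
m=(hsv[...,2]<40)&(P[...,0]>.65)&(P[...,0]<.72)&(P[...,2]>.22)&(P[...,2]<.32);print('block',np.nanpercentile(P[m],[2,98],axis=0))
go(.585,-.03,.36,0);go(.73,-.03,.36,0)"
```

```text
[0.58343976 0.02534161 0.34883539]
W [317.4 168.8] 148 med [0.586 0.026 0.119] lo [0.578 0.02  0.09 ] hi [0.59  0.031 0.121]
W [365.3 186.2] 164 med [ 0.585 -0.034  0.119] lo [ 0.578 -0.04   0.089] hi [ 0.589 -0.029  0.121]
W [520.7 327.5] 113 med [ 0.448 -0.361  0.066] lo [ 0.435 -0.369  0.058] hi [ 0.514 -0.222  0.203]
W [489.6  36.4] 832 med [ 0.782 -0.105  0.079] lo [ 0.745 -0.111  0.075] hi [ 0.818 -0.101  0.081]
W [405.7 194. ] 525 med [ 0.586 -0.094  0.084] lo [ 0.571 -0.109  0.065] hi [ 0.599 -0.082  0.085]
W [454.9 211.2] 525 med [ 0.586 -0.164  0.084] lo [ 0.572 -0.18   0.062] hi [ 0.599 -0.153  0.085]
behind z max [0.0786113  0.19629098 0.20146094]
block [[ 0.67185775 -0.12231929  0.26694801]
 [ 0.68926437 -0.05636385  0.28290764]]
go (0.585, -0.03, 0.36, 0) xyz [-0.0815  0.2051 -0.0197] a [ 0.0013 -0.0048  0.1102]
go (0.73, -0.03, 0.36, 0) xyz [ 0.464   0.4019 -0.0107] a [ 0.0013 -0.0048  0.1102]
```

View pics/w9.png

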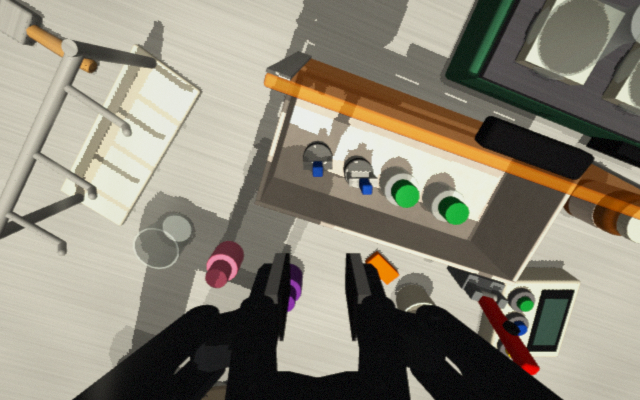

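All four items stand upright in the box: tabs at (317,169) and (365,187), green caps at (404,193) and (455,210). Now I go behind the lid.

>>> play_rows(series=[{"x":0,"y":0,"z":-0.06,"ax":0,"ay":0,"az":0.04,"hand":-1},{"x":0.15,"y":0.12,"z":-0.06,"ax":0,"ay":0,"az":0.08,"hand":-1},{"x":0.33,"y":0.27,"z":-0.06,"ax":0,"ay":0,"az":0.11,"hand":-1},{"x":0.464,"y":0.4,"z":-0.06,"ax":0,"ay":0,"az":0.11,"hand":-1},{"x":0.464,"y":0.4,"z":-0.06,"ax":0,"ay":0,"az":0.11,"hand":-1}])

```text
time: 31.2
tcp_pos: [0.7315, -0.0324, 0.3562]
orientation: [0.001, 1.0, -0.001, -0.001]
contact_force: [-0.2, 0.5, -0.4]
gripper_width: 0.0001
finger_force: 0.0
```

>>> play_rows(series=[{"x":0,"y":0,"z":0,"ax":0,"ay":0,"az":0,"hand":-1},{"x":0,"y":0,"z":0,"ax":0,"ay":0,"az":0,"hand":-1},{"x":0,"y":0,"z":0,"ax":0,"ay":0,"az":0,"hand":-1}])

```text
time: 31.5
tcp_pos: [0.7257, -0.0286, 0.3629]
orientation: [-0.0, 1.0, 0.001, 0.0]
contact_force: [0.2, 0.7, 0.4]
gripper_width: -0.0
finger_force: 0.0
```

```bash
cat > lid.py <<'E'
from h import *
s=sense();print(s['time'],s['tcp_pos'],s['gripper_width'],s['contact_force'])
x0,y0,z0=s['tcp_pos'];print('to start',go(.725,-.03,.270,0)[:3,3])
for th in np.arange(1.5,-.01,-.1):
    r=.125;X=.687-r*np.cos(th)+.008*np.sin(th)+.011;Z=.1255+r*np.sin(th)+.008*np.cos(th)+.017
    print(round(th,2),'TCP',round(X,4),round(Z,4),'units from (.725,.270):',round((X-.725)/.25,3),round((.27-Z)/.25,3))
E
python3 lid.py
```

```text
31.5 [ 0.72570393 -0.02858485  0.36288452] -4.684418699524056e-06 [0.16071529 0.68049974 0.3647453 ]
go (0.725, -0.03, 0.27, 0) xyz [-0.003   0.0057  0.3715] a [-0.     -0.0002  0.0004]
to start [ 0.725 -0.03   0.27 ]
1.5 TCP 0.6971 0.2678 units from (.725,.270): -0.111 0.009
1.4 TCP 0.6846 0.267 units from (.725,.270): -0.161 0.012
1.3 TCP 0.6723 0.2651 units from (.725,.270): -0.211 0.02
1.2 TCP 0.6602 0.2619 units from (.725,.270): -0.259 0.032
1.1 TCP 0.6484 0.2575 units from (.725,.270): -0.306 0.05
1.0 TCP 0.6372 0.252 units from (.725,.270): -0.351 0.072
0.9 TCP 0.6266 0.2454 units from (.725,.270): -0.394 0.098
0.8 TCP 0.6167 0.2377 units from (.725,.270): -0.433 0.129
0.7 TCP 0.6075 0.2291 units from (.725,.270): -0.47 0.163
0.6 TCP 0.5994 0.2197 units from (.725,.270): -0.503 0.201
0.5 TCP 0.5921 0.2094 units from (.725,.270): -0.531 0.242
0.4 TCP 0.586 0.1985 units from (.725,.270): -0.556 0.286
0.3 TCP 0.5809 0.1871 units from (.725,.270): -0.576 0.332
0.2 TCP 0.5771 0.1752 units from (.725,.270): -0.592 0.379
0.1 TCP 0.5744 0.1629 units from (.725,.270): -0.602 0.428
-0.0 TCP 0.573 0.1505 units from (.725,.270): -0.608 0.478
```

>>> play_rows(series=[{"x":0,"y":0,"z":0.12,"ax":0,"ay":0,"az":0,"hand":-1},{"x":0,"y":0,"z":0.27,"ax":0,"ay":0,"az":0,"hand":-1},{"x":0,"y":0,"z":0.37,"ax":0,"ay":0,"az":0,"hand":-1},{"x":0,"y":0,"z":0.37,"ax":0,"ay":0,"az":0,"hand":-1}])

```text
time: 31.9
tcp_pos: [0.7237, -0.0283, 0.2662]
orientation: [-0.001, 1.0, 0.001, -0.004]
contact_force: [-1.0, 0.4, -1.2]
gripper_width: 0.0001
finger_force: 0.0
```

>>> play_rows(series=[{"x":-0.11,"y":0,"z":0.009,"ax":0,"ay":0,"az":0,"hand":-1},{"x":-0.16,"y":0,"z":0.012,"ax":0,"ay":0,"az":0,"hand":-1},{"x":-0.21,"y":0,"z":0.02,"ax":0,"ay":0,"az":0,"hand":-1},{"x":-0.26,"y":0,"z":0.032,"ax":0,"ay":0,"az":0,"hand":-1},{"x":-0.306,"y":0,"z":0.05,"ax":0,"ay":0,"az":0,"hand":-1}])

```text
time: 32.4
tcp_pos: [0.6513, -0.0293, 0.2611]
orientation: [0.001, 1.0, 0.001, 0.004]
contact_force: [0.6, 0.4, 1.1]
gripper_width: -0.0
finger_force: 1.0
```

>>> play_rows(series=[{"x":-0.045,"y":0,"z":0.022,"ax":0,"ay":0,"az":0,"hand":-1},{"x":-0.088,"y":0,"z":0.048,"ax":0,"ay":0,"az":0,"hand":-1},{"x":-0.127,"y":0,"z":0.079,"ax":0,"ay":0,"az":0,"hand":-1},{"x":-0.164,"y":0,"z":0.113,"ax":0,"ay":0,"az":0,"hand":-1},{"x":-0.197,"y":0,"z":0.151,"ax":0,"ay":0,"az":0,"hand":-1}])

```text
time: 32.9
tcp_pos: [0.6018, -0.0294, 0.2228]
orientation: [0.001, 1.0, 0.001, 0.003]
contact_force: [-1.0, -0.8, 2.5]
gripper_width: 0.0
finger_force: 0.8
```

```bash
python3 -c "
from m import *
s=sense();print(s['tcp_pos'],s['contact_force'])
b=camera('side');P=cloud(b);hsv=cv2.cvtColor(b['frame'],cv2.COLOR_RGB2HSV)
k=(cv2.inRange(hsv,(10,120,40),(20,255,255))>0)&(P[...,0]>.5)&(P[...,0]<.73)&(P[...,2]>.127)&(P[...,1]<.1)&(P[...,1]>-.3)
p=P[k];A=np.c_[p[:,0],np.ones(len(p))];co=np.polyfit(p[:,0],p[:,2],1);print(len(p),co,np.arctan(-co[0]),np.percentile(p,[1,99],axis=0))"
```

```text
[ 0.60181117 -0.02942719  0.22279731] [-1.02635647 -0.75299565  2.53091653]
2252 [-0.74154271  0.64634725] 0.6380664327376668 [[ 0.55969083 -0.25701232  0.13456555]
 [ 0.68742239  0.06360826  0.23040595]]
```

>>> play_rows(series=[{"x":-0.028,"y":0,"z":0.041,"ax":0,"ay":0,"az":0,"hand":-1},{"x":-0.053,"y":0,"z":0.085,"ax":0,"ay":0,"az":0,"hand":-1},{"x":-0.073,"y":0,"z":0.131,"ax":0,"ay":0,"az":0,"hand":-1},{"x":-0.089,"y":0,"z":0.178,"ax":0,"ay":0,"az":0,"hand":-1},{"x":-0.099,"y":0,"z":0.227,"ax":0,"ay":0,"az":0,"hand":-1}])

```text
time: 33.45
tcp_pos: [0.5764, -0.0295, 0.1624]
orientation: [0.0, 1.0, 0.0, 0.001]
contact_force: [-0.3, -1.0, 0.2]
gripper_width: 0.0003
finger_force: 0.6
```

>>> play_rows(series=[{"x":0,"y":0,"z":0.02,"ax":0,"ay":0,"az":0,"hand":-1},{"x":0,"y":0,"z":0.035,"ax":0,"ay":0,"az":0,"hand":-1},{"x":0,"y":0,"z":0.045,"ax":0,"ay":0,"az":0,"hand":-1},{"x":0,"y":0,"z":0.05,"ax":0,"ay":0,"az":0,"hand":-1},{"x":0,"y":0,"z":0.05,"ax":0,"ay":0,"az":0,"hand":-1}])

```text
time: 33.95
tcp_pos: [0.5765, -0.0294, 0.1505]
orientation: [-0.0, 1.0, 0.0, 0.0]
contact_force: [-2.0, 0.5, 4.6]
gripper_width: 0.0
finger_force: 2.2
```

Press a little more (until about 12 N), then check the lid.

>>> play_rows(series=[{"x":0,"y":0,"z":0.006,"ax":0,"ay":0,"az":0,"hand":-1},{"x":0,"y":0,"z":0.01,"ax":0,"ay":0,"az":0,"hand":-1},{"x":0,"y":0,"z":0.01,"ax":0,"ay":0,"az":0,"hand":-1}])

```text
time: 34.25
tcp_pos: [0.5766, -0.0294, 0.1504]
orientation: [0.0, 1.0, 0.0, 0.001]
contact_force: [-5.7, 0.9, 16.7]
gripper_width: 0.0
finger_force: 8.4
```

```bash
cat > chk.py <<'E'
from m import *
for n in('side','scene'):
    b=camera(n);P=cloud(b);hsv=cv2.cvtColor(b['frame'],cv2.COLOR_RGB2HSV)
    k=(cv2.inRange(hsv,(10,120,40),(20,255,255))>0)&(P[...,0]>.5)&(P[...,0]<.73)&(P[...,2]>.11)&(P[...,1]<.1)&(P[...,1]>-.3)
    p=P[k];co=np.polyfit(p[:,0],p[:,2],1);print(n,len(p),'lid angle',np.arctan(-co[0]).round(3),'z at .55,.68',np.polyval(co,[.55,.68]).round(4))
    k=(cv2.inRange(hsv,(0,170,60),(4,255,255))>0)&(P[...,0]>.45)&(P[...,0]<.65)&(P[...,1]>-.3)&(P[...,1]<-.15);p=P[k]
    if len(p): print(n,'clamp',len(p),np.percentile(p,[2,50,98],axis=0).round(4).tolist())
E
python3 chk.py; python3 -c "
from h import *
print(sense()['contact_force'],sense()['tcp_pos'])"
```

```text
side 5109 lid angle 0.039 z at .55,.68 [0.136 0.131]
side clamp 249 [[0.4929, -0.2285, 0.1489], [0.5007, -0.2264, 0.2043], [0.508, -0.2154, 0.2391]]
scene 4226 lid angle 0.005 z at .55,.68 [0.1346 0.134 ]
scene clamp 130 [[0.4975, -0.2308, 0.1513], [0.5081, -0.2254, 0.2051], [0.5158, -0.2146, 0.2425]]
[-6.34777328  1.23399862 17.10028579] [ 0.57654093 -0.02940876  0.1503876 ]
```

```bash
python3 -c "
from h import *
T=go(.5766,-.0294,.33,0);T=go(.45,-.219,.33,0,T);T=go(.45,-.219,.238,0,T)
for f in np.arange(1.6,-.01,-.1):
    r=.08;X=.511+r*np.cos(f)-.01*np.sin(f)-.011;Z=.141+r*np.sin(f)+.01*np.cos(f)+.017
    print(round(f,1),round(X,4),round(Z,4),'from (.45,.238)',round((X-.45)/.25,3),round((.238-Z)/.25,3))"
```

```text
go (0.5766, -0.0294, 0.33, 0) xyz [ 1.500e-03  2.000e-04 -7.184e-01] a [ 0.0001 -0.0006  0.0002]
go (0.45, -0.219, 0.33, 0) xyz [-0.5064  0.7584  0.    ] a [0. 0. 0.]
go (0.45, -0.219, 0.238, 0) xyz [ 0.    -0.     0.368] a [0. 0. 0.]
1.6 0.4877 0.2377 from (.45,.238) 0.151 0.001
1.5 0.4957 0.2385 from (.45,.238) 0.183 -0.002
1.4 0.5037 0.2385 from (.45,.238) 0.215 -0.002
1.3 0.5118 0.2378 from (.45,.238) 0.247 0.001
1.2 0.5197 0.2362 from (.45,.238) 0.279 0.007
1.1 0.5274 0.2338 from (.45,.238) 0.31 0.017
1.0 0.5348 0.2307 from (.45,.238) 0.339 0.029
0.9 0.5419 0.2269 from (.45,.238) 0.368 0.044
0.8 0.5486 0.2224 from (.45,.238) 0.394 0.063
0.7 0.5547 0.2172 from (.45,.238) 0.419 0.083
0.6 0.5604 0.2114 from (.45,.238) 0.442 0.106
0.5 0.5654 0.2051 from (.45,.238) 0.462 0.131
0.4 0.5698 0.1984 from (.45,.238) 0.479 0.159
0.3 0.5735 0.1912 from (.45,.238) 0.494 0.187
0.2 0.5764 0.1837 from (.45,.238) 0.506 0.217
0.1 0.5786 0.1759 from (.45,.238) 0.514 0.248
-0.0 0.58 0.168 from (.45,.238) 0.52 0.28
```

>>> play_rows(series=[{"x":0,"y":0,"z":-0.15,"ax":0,"ay":0,"az":0,"hand":-1},{"x":0,"y":0,"z":-0.35,"ax":0,"ay":0,"az":0,"hand":-1},{"x":0,"y":0,"z":-0.55,"ax":0,"ay":0,"az":0,"hand":-1},{"x":0,"y":0,"z":-0.72,"ax":0,"ay":0,"az":0,"hand":-1},{"x":0,"y":0,"z":-0.72,"ax":0,"ay":0,"az":0,"hand":-1}])

```text
time: 34.85
tcp_pos: [0.5799, -0.0299, 0.3347]
orientation: [0.001, 1.0, 0.0, 0.007]
contact_force: [0.2, 1.0, -0.8]
gripper_width: -0.0
finger_force: 0.0
```

>>> play_rows(series=[{"x":-0.506,"y":0.758,"z":0,"ax":0,"ay":0,"az":0,"hand":-1},{"x":-0.506,"y":0.758,"z":0,"ax":0,"ay":0,"az":0,"hand":-1},{"x":-0.506,"y":0.758,"z":0,"ax":0,"ay":0,"az":0,"hand":-1},{"x":-0.506,"y":0.758,"z":0,"ax":0,"ay":0,"az":0,"hand":-1},{"x":-0.506,"y":0.758,"z":0,"ax":0,"ay":0,"az":0,"hand":-1}])

```text
time: 35.35
tcp_pos: [0.4481, -0.2216, 0.3267]
orientation: [0.001, 1.0, -0.001, -0.0]
contact_force: [1.0, -0.2, 0.4]
gripper_width: 0.0006
finger_force: 0.0
```

>>> play_rows(series=[{"x":0,"y":0,"z":0,"ax":0,"ay":0,"az":0,"hand":-1},{"x":0,"y":0,"z":0,"ax":0,"ay":0,"az":0,"hand":-1},{"x":0,"y":0,"z":0,"ax":0,"ay":0,"az":0,"hand":-1}])

```text
time: 35.65
tcp_pos: [0.4506, -0.2184, 0.3269]
orientation: [-0.0, 1.0, 0.001, 0.0]
contact_force: [0.8, 0.5, 0.6]
gripper_width: -0.0002
finger_force: 0.0
```

```bash
python3 chk.py; python3 -c "
from m import *
go(.45,-.219,.238,0)
c=camera('wrist');blobs(c,'red',(0,170,60),(4,255,255),pose(),80)"
```

```text
side 5353 lid angle 0.011 z at .55,.68 [0.1332 0.1318]
side clamp 253 [[0.4934, -0.2287, 0.1472], [0.501, -0.2265, 0.2025], [0.5094, -0.2147, 0.239]]
scene 4532 lid angle -0.001 z at .55,.68 [0.134  0.1341]
scene clamp 139 [[0.4989, -0.2304, 0.1482], [0.5075, -0.225, 0.2037], [0.5154, -0.2134, 0.2422]]
go (0.45, -0.219, 0.238, 0) xyz [-0.0029  0.0036  0.3562] a [-0.0001 -0.      0.0008]
red [318.  144.7] 616 med [ 0.502 -0.219  0.239] lo [ 0.493 -0.226  0.206] hi [ 0.507 -0.211  0.241]
```

>>> play_rows(series=[{"x":0,"y":0.003,"z":0.15,"ax":0,"ay":0,"az":0,"hand":-1},{"x":0,"y":0.003,"z":0.3,"ax":0,"ay":0,"az":0,"hand":-1},{"x":0,"y":0.003,"z":0.356,"ax":0,"ay":0,"az":0,"hand":-1},{"x":0,"y":0.003,"z":0.356,"ax":0,"ay":0,"az":0,"hand":-1}])

```text
time: 36.2
tcp_pos: [0.4491, -0.2181, 0.2358]
orientation: [-0.002, 1.0, 0.001, -0.002]
contact_force: [1.0, -0.9, -1.0]
gripper_width: -0.0
finger_force: 0.0
```

>>> play_rows(series=[{"x":0.14,"y":0,"z":0,"ax":0,"ay":0,"az":0,"hand":-1},{"x":0.18,"y":0,"z":0,"ax":0,"ay":0,"az":0,"hand":-1},{"x":0.215,"y":0,"z":0,"ax":0,"ay":0,"az":0,"hand":-1},{"x":0.247,"y":0,"z":0.001,"ax":0,"ay":0,"az":0,"hand":-1},{"x":0.279,"y":0,"z":0.007,"ax":0,"ay":0,"az":0,"hand":-1}])

```text
time: 36.7
tcp_pos: [0.52, -0.2196, 0.2371]
orientation: [0.0, 1.0, 0.0, 0.0]
contact_force: [-0.8, 0.7, 1.6]
gripper_width: 0.0002
finger_force: 0.8
```

>>> play_rows(series=[{"x":0.031,"y":0,"z":0.01,"ax":0,"ay":0,"az":0,"hand":-1},{"x":0.06,"y":0,"z":0.022,"ax":0,"ay":0,"az":0,"hand":-1},{"x":0.089,"y":0,"z":0.037,"ax":0,"ay":0,"az":0,"hand":-1},{"x":0.115,"y":0,"z":0.056,"ax":0,"ay":0,"az":0,"hand":-1},{"x":0.14,"y":0,"z":0.076,"ax":0,"ay":0,"az":0,"hand":-1}])

```text
time: 37.2
tcp_pos: [0.5555, -0.2199, 0.2171]
orientation: [0.0, 1.0, 0.0, 0.0]
contact_force: [-0.6, -0.2, 2.0]
gripper_width: -0.0001
finger_force: 0.8
```

>>> play_rows(series=[{"x":0.023,"y":0,"z":0.023,"ax":0,"ay":0,"az":0,"hand":-1},{"x":0.043,"y":0,"z":0.048,"ax":0,"ay":0,"az":0,"hand":-1},{"x":0.06,"y":0,"z":0.076,"ax":0,"ay":0,"az":0,"hand":-1},{"x":0.075,"y":0,"z":0.104,"ax":0,"ay":0,"az":0,"hand":-1},{"x":0.087,"y":0,"z":0.134,"ax":0,"ay":0,"az":0,"hand":-1}])

```text
time: 37.7
tcp_pos: [0.5771, -0.2198, 0.1835]
orientation: [0.0, 1.0, 0.0, 0.0]
contact_force: [0.7, 0.2, 2.2]
gripper_width: 0.0002
finger_force: 0.8
```

>>> play_rows(series=[{"x":0.004,"y":0,"z":0.015,"ax":0,"ay":0,"az":0,"hand":-1},{"x":0.008,"y":0,"z":0.031,"ax":0,"ay":0,"az":0,"hand":-1},{"x":0.012,"y":0,"z":0.045,"ax":0,"ay":0,"az":0,"hand":-1},{"x":0.014,"y":0,"z":0.056,"ax":0,"ay":0,"az":0,"hand":-1},{"x":0.014,"y":0,"z":0.058,"ax":0,"ay":0,"az":0,"hand":-1}])

```text
time: 38.2
tcp_pos: [0.5798, -0.2197, 0.1692]
orientation: [-0.0, 1.0, 0.0, -0.0]
contact_force: [-0.4, -0.5, 0.7]
gripper_width: 0.0002
finger_force: 0.5
```

```bash
python3 chk.py; python3 -c "
from m import *
print(sense()['tcp_pos'],sense()['contact_force'])"
```

```text
side 3791 lid angle 0.028 z at .55,.68 [0.1367 0.1331]
side clamp 274 [[0.5152, -0.2273, 0.1445], [0.5517, -0.2236, 0.1496], [0.6066, -0.2119, 0.1522]]
scene 4136 lid angle 0.007 z at .55,.68 [0.1349 0.134 ]
scene clamp 105 [[0.5181, -0.2803, 0.1417], [0.5785, -0.2253, 0.1514], [0.614, -0.2141, 0.2372]]
[ 0.57967244 -0.21968787  0.16935294] [-0.1332444   0.30646553 -0.0078795 ]
```

>>> play_rows(series=[{"x":0,"y":0,"z":0.005,"ax":0,"ay":0,"az":0,"hand":-1},{"x":0,"y":0,"z":0.008,"ax":0,"ay":0,"az":0,"hand":-1},{"x":0,"y":0,"z":0.01,"ax":0,"ay":0,"az":0,"hand":-1}])

```text
time: 38.6
tcp_pos: [0.5799, -0.2198, 0.168]
orientation: [0.0, 1.0, 0.0, 0.0]
contact_force: [-1.9, 0.3, 6.6]
gripper_width: 0.0002
finger_force: 3.5
```

>>> play_rows(series=[{"x":0,"y":0,"z":0.003,"ax":0,"ay":0,"az":0,"hand":-1},{"x":0,"y":0,"z":0.003,"ax":0,"ay":0,"az":0,"hand":-1},{"x":0,"y":0,"z":0.003,"ax":0,"ay":0,"az":0,"hand":-1}])

```text
time: 38.9
tcp_pos: [0.5799, -0.2198, 0.1679]
orientation: [0.0, 1.0, 0.0, 0.0]
contact_force: [-1.2, 1.4, 8.0]
gripper_width: -0.0002
finger_force: 3.9
```

>>> play_rows(series=[{"x":0,"y":0,"z":-0.15,"ax":0,"ay":0,"az":0,"hand":-1},{"x":0,"y":0,"z":-0.3,"ax":0,"ay":0,"az":0,"hand":-1},{"x":-0.2,"y":0.2,"z":-0.3,"ax":0,"ay":0,"az":0,"hand":-1},{"x":-0.37,"y":0.4,"z":-0.3,"ax":0,"ay":0,"az":0,"hand":-1},{"x":-0.55,"y":0.58,"z":-0.3,"ax":0,"ay":0,"az":0,"hand":-1}])

```text
time: 39.4
tcp_pos: [0.4762, -0.3296, 0.2416]
orientation: [0.001, 1.0, 0.001, 0.0]
contact_force: [0.5, -1.2, -1.1]
gripper_width: 0.0003
finger_force: 0.0
```

>>> play_rows(series=[{"x":0,"y":0,"z":0.1,"ax":0,"ay":0,"az":0,"hand":-1},{"x":0,"y":0,"z":0.2,"ax":0,"ay":0,"az":0,"hand":-1},{"x":0,"y":0,"z":0.2,"ax":0,"ay":0,"az":0,"hand":-1},{"x":0,"y":0,"z":0.2,"ax":0,"ay":0,"az":0,"hand":-1}])

```text
time: 39.8
tcp_pos: [0.477, -0.3287, 0.1913]
orientation: [-0.0, 1.0, 0.0, -0.0]
contact_force: [-0.7, -0.0, 0.5]
gripper_width: 0.0001
finger_force: 0.0
```

```bash
python3 chk.py
python3 - <<'E'
from m import *
s=sense();T=pose(s);print(s['tcp_pos']);c=camera('wrist');save(c,'w10')
for n,lo,hi in(('blue',(105,120,30),(122,255,255)),('yellow',(22,150,60),(32,255,255)),('green',(50,120,50),(75,255,255))): blobs(c,n,lo,hi,T,150)
E
```

```text
side 3457 lid angle 0.002 z at .55,.68 [0.1326 0.1323]
side clamp 288 [[0.5298, -0.2274, 0.1435], [0.5687, -0.2225, 0.1492], [0.6076, -0.2118, 0.1512]]
scene 4336 lid angle 0.002 z at .55,.68 [0.1342 0.1339]
scene clamp 197 [[0.5196, -0.2287, 0.1436], [0.5641, -0.2214, 0.1507], [0.6124, -0.211, 0.1555]]
[ 0.47798859 -0.32911369  0.19259744]
blue [354.3 237.9] 495 med [ 0.444 -0.361  0.066] lo [ 0.433 -0.371  0.059] hi [ 0.452 -0.353  0.068]
yellow [369.2 279.9] 473 med [ 0.402 -0.377  0.066] lo [ 0.391 -0.386  0.058] hi [ 0.409 -0.368  0.068]
green [338.3 191.8] 515 med [ 0.485 -0.346  0.066] lo [ 0.475 -0.355  0.062] hi [ 0.494 -0.337  0.068]
```

View pics/w10.png

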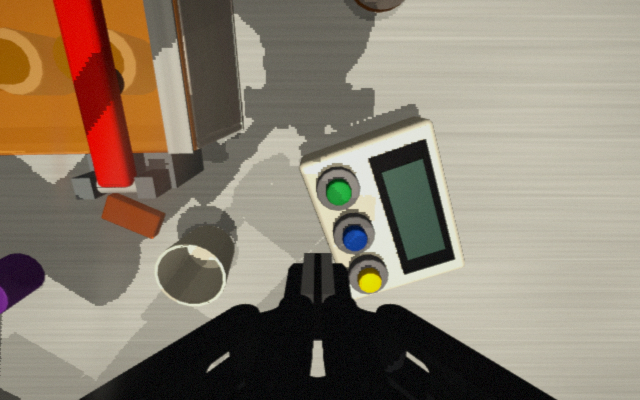

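The clamp lies over the shut lid at (95,90). The keys show at green (339,192), blue (355,238) and yellow (370,281). I press blue first.

>>> play_rows(series=[{"x":-0.14,"y":0.138,"z":0.1,"ax":0,"ay":0,"az":0,"hand":-1},{"x":-0.14,"y":0.138,"z":0.25,"ax":0,"ay":0,"az":0,"hand":-1},{"x":-0.14,"y":0.138,"z":0.37,"ax":0,"ay":0,"az":0,"hand":-1},{"x":-0.14,"y":0.138,"z":0.37,"ax":0,"ay":0,"az":0,"hand":-1},{"x":-0.14,"y":0.138,"z":0.37,"ax":0,"ay":0,"az":0,"hand":-1}])

```text
time: 40.45
tcp_pos: [0.4429, -0.3636, 0.0998]
orientation: [0.0, 1.0, 0.001, 0.0]
contact_force: [-0.4, 0.2, 0.6]
gripper_width: -0.0003
finger_force: 0.0
```

>>> play_rows(series=[{"x":0,"y":0,"z":0.04,"ax":0,"ay":0,"az":0,"hand":-1},{"x":0,"y":0,"z":0.06,"ax":0,"ay":0,"az":0,"hand":-1},{"x":0,"y":0,"z":0.075,"ax":0,"ay":0,"az":0,"hand":-1},{"x":0,"y":0,"z":0.085,"ax":0,"ay":0,"az":0,"hand":-1},{"x":0,"y":0,"z":0.085,"ax":0,"ay":0,"az":0,"hand":-1}])

```text
time: 40.95
tcp_pos: [0.4429, -0.3637, 0.0782]
orientation: [0.001, 1.0, 0.0, 0.001]
contact_force: [0.6, 0.9, 4.1]
gripper_width: -0.0001
finger_force: 1.9
```

Push on until it is rigid.

>>> play_rows(series=[{"x":0,"y":0,"z":0.005,"ax":0,"ay":0,"az":0,"hand":-1},{"x":0,"y":0,"z":0.01,"ax":0,"ay":0,"az":0,"hand":-1},{"x":0,"y":0,"z":0.01,"ax":0,"ay":0,"az":0,"hand":-1}])

```text
time: 41.25
tcp_pos: [0.4429, -0.3637, 0.0778]
orientation: [0.001, 1.0, 0.0, 0.001]
contact_force: [-1.7, 2.2, 16.8]
gripper_width: -0.0002
finger_force: 8.1
```

>>> play_rows(series=[{"x":0,"y":0,"z":-0.06,"ax":0,"ay":0,"az":0,"hand":-1},{"x":0,"y":0,"z":-0.12,"ax":0,"ay":0,"az":0,"hand":-1},{"x":-0.09,"y":0.03,"z":-0.12,"ax":0,"ay":0,"az":0,"hand":-1},{"x":-0.17,"y":0.058,"z":-0.12,"ax":0,"ay":0,"az":0,"hand":-1},{"x":-0.17,"y":0.058,"z":-0.12,"ax":0,"ay":0,"az":0,"hand":-1}])

```text
time: 41.75
tcp_pos: [0.3973, -0.3778, 0.1049]
orientation: [-0.0, 1.0, -0.0, -0.001]
contact_force: [0.6, 0.6, 0.5]
gripper_width: 0.0002
finger_force: 0.0
```

>>> play_rows(series=[{"x":0,"y":0,"z":0.05,"ax":0,"ay":0,"az":0,"hand":-1},{"x":0,"y":0,"z":0.08,"ax":0,"ay":0,"az":0,"hand":-1},{"x":0,"y":0,"z":0.1,"ax":0,"ay":0,"az":0,"hand":-1},{"x":0,"y":0,"z":0.12,"ax":0,"ay":0,"az":0,"hand":-1},{"x":0,"y":0,"z":0.12,"ax":0,"ay":0,"az":0,"hand":-1}])

```text
time: 42.25
tcp_pos: [0.3998, -0.3773, 0.0777]
orientation: [0.0, 1.0, 0.001, -0.0]
contact_force: [-3.8, 4.4, 22.5]
gripper_width: 0.0003
finger_force: 11.3
```

>>> play_rows(series=[{"x":0,"y":0,"z":0,"ax":0,"ay":0,"az":0,"hand":-1},{"x":0,"y":0,"z":0,"ax":0,"ay":0,"az":0,"hand":-1}])

```text
time: 42.45
tcp_pos: [0.3998, -0.3774, 0.0777]
orientation: [0.0, 1.0, 0.001, -0.0]
contact_force: [-4.2, 4.0, 22.2]
gripper_width: -0.0
finger_force: 11.0
```

>>> play_rows(series=[{"x":0,"y":0,"z":-0.1,"ax":0,"ay":0,"az":0,"hand":-1},{"x":0,"y":0,"z":-0.2,"ax":0,"ay":0,"az":0,"hand":-1},{"x":0.15,"y":-0.06,"z":-0.2,"ax":0,"ay":0,"az":0,"hand":-1},{"x":0.338,"y":-0.122,"z":-0.2,"ax":0,"ay":0,"az":0,"hand":-1},{"x":0.338,"y":-0.122,"z":-0.2,"ax":0,"ay":0,"az":0,"hand":-1}])

```text
time: 42.95
tcp_pos: [0.4897, -0.3457, 0.1249]
orientation: [0.0, 1.0, 0.002, 0.002]
contact_force: [-1.2, 0.0, -0.6]
gripper_width: -0.0001
finger_force: 0.0
```

>>> play_rows(series=[{"x":0,"y":0,"z":0.1,"ax":0,"ay":0,"az":0,"hand":-1},{"x":0,"y":0,"z":0.14,"ax":0,"ay":0,"az":0,"hand":-1},{"x":0,"y":0,"z":0.17,"ax":0,"ay":0,"az":0,"hand":-1},{"x":0,"y":0,"z":0.19,"ax":0,"ay":0,"az":0,"hand":-1},{"x":0,"y":0,"z":0.196,"ax":0,"ay":0,"az":0,"hand":-1}])

```text
time: 43.45
tcp_pos: [0.4833, -0.3463, 0.0778]
orientation: [-0.001, 1.0, -0.0, -0.001]
contact_force: [-4.2, 6.2, 19.3]
gripper_width: -0.0001
finger_force: 9.6
```

>>> play_rows(series=[{"x":0,"y":0,"z":0,"ax":0,"ay":0,"az":0,"hand":-1},{"x":0,"y":0,"z":0,"ax":0,"ay":0,"az":0,"hand":-1}])

```text
time: 43.65
tcp_pos: [0.4832, -0.3463, 0.0779]
orientation: [-0.001, 1.0, -0.0, -0.0]
contact_force: [-3.7, 5.1, 12.6]
gripper_width: -0.0001
finger_force: 5.6
```

Green is fully down too. I lift clear and take a last look.

>>> play_rows(series=[{"x":0,"y":0,"z":-0.15,"ax":0,"ay":0,"az":0,"hand":-1},{"x":0,"y":0,"z":-0.35,"ax":0,"ay":0,"az":0,"hand":-1},{"x":0,"y":0,"z":-0.55,"ax":0,"ay":0,"az":0,"hand":-1},{"x":0,"y":0,"z":-0.7,"ax":0,"ay":0,"az":0,"hand":-1},{"x":0,"y":0,"z":-0.7,"ax":0,"ay":0,"az":0,"hand":-1}])

```text
time: 44.15
tcp_pos: [0.4864, -0.35, 0.2583]
orientation: [0.005, 1.0, 0.0, 0.005]
contact_force: [0.7, -1.1, -0.6]
gripper_width: 0.0
finger_force: 0.0
```

>>> play_rows(series=[{"x":0,"y":0,"z":0,"ax":0,"ay":0,"az":0,"hand":-1},{"x":0,"y":0,"z":0,"ax":0,"ay":0,"az":0,"hand":-1},{"x":0,"y":0,"z":0,"ax":0,"ay":0,"az":0,"hand":-1},{"x":0,"y":0,"z":0,"ax":0,"ay":0,"az":0,"hand":-1}])

```text
time: 44.55
tcp_pos: [0.4836, -0.3469, 0.2494]
orientation: [-0.001, 1.0, 0.0, -0.001]
contact_force: [0.2, -0.5, 0.2]
gripper_width: 0.0
finger_force: 0.0
```

```bash
python3 chk.py
python3 - <<'E'
from m import *
s=sense();print(s['tcp_pos'],s['contact_force']);a=camera('scene')
P=cloud(a);blobs(a,'green',(50,120,50),(75,255,255),None,20);blobs(a,'blue',(105,140,50),(120,255,255),None,30);blobs(a,'yellow',(22,180,120),(32,255,255))
E
```

```text
side 3262 lid angle 0.002 z at .55,.68 [0.1326 0.1323]
side clamp 282 [[0.5329, -0.2272, 0.1419], [0.5677, -0.2224, 0.1491], [0.6073, -0.2115, 0.1512]]
scene 4347 lid angle 0.0 z at .55,.68 [0.1341 0.134 ]
scene clamp 198 [[0.5185, -0.2289, 0.1444], [0.5646, -0.2223, 0.1511], [0.6119, -0.2121, 0.1561]]
[ 0.48385403 -0.34706678  0.24998941] [-0.04201376 -0.18610259  0.56078001]
green [235.2 293. ] 41 med [ 0.487 -0.35   0.067] lo [ 0.479 -0.359  0.063] hi [ 0.495 -0.341  0.072]
blue [278.8  75.2] 73 med [0.037 0.551 0.138] lo [0.021 0.542 0.117] hi [0.051 0.567 0.152]
blue [317.2  86.8] 80 med [0.215 0.551 0.138] lo [0.198 0.54  0.116] hi [0.232 0.567 0.152]
blue [478.5 169.9] 45 med [0.901 0.475 0.061] lo [0.88  0.456 0.057] hi [0.912 0.484 0.065]
blue [219.5 290.8] 42 med [ 0.445 -0.365  0.067] lo [ 0.436 -0.373  0.06 ] hi [ 0.453 -0.357  0.071]
yellow [203.9 287.7] 33 med [ 0.401 -0.379  0.067] lo [ 0.393 -0.387  0.063] hi [ 0.41  -0.369  0.071]
```

```bash
python3 -c "
from workcell import close_job
print(close_job())"
```

```text
the job is handed in; nothing more can be done
None
```

The job is handed in at about 45 s on the robot's clock: both canisters and both green-capped jars stand upright in the box, the lid is shut, the clamp is down, and blue, yellow and green were each pressed to the stop in that order.

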